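# Make up two first-aid refill kits at the packing bench

### The arm

A 6-joint arm with a two-finger parallel gripper is mounted at the origin on the work surface. World frame = base frame: x ahead of the robot, y to its left, z up, the work surface at z = 0. Lengths are in m, angles in rad, forces in N, time in s.
With the tool pointing down it reaches from about 0.325 to 0.9 m from the base axis. Payload 6.1 kg.
Tool frame: the origin (TCP) lies midway between the tips of the shut fingers; the grasp point (between the pads) lies 19 mm behind it; z points along the fingers, x is the direction in which the jaws open and shut, and the axes are right-handed (so a half turn about z gives the same grasp; the last joint's range is limited). The gripper opens to 85 mm and grips with 20 to 120 N. Pads are 22 mm wide; open, the fingers measure 114 mm over their backs; the gripper's body (76 mm by 85 mm) begins 54 mm behind the grasp point. The pads swing forward as they close: fully open they stand 13 mm farther back than shut.
Start: joints at [-1.257, 0.22, 1.526, -0, 1.395, -0.126], TCP at [0.266, -0.566, 0.231] pointing down, gripper open.
Joint ranges: [-2.98, 2.98], [-0.91, 2.08], [0.09, 2.57], [-1.24, 4.39], [0.2, 2.65], [-2.68, 2.68]. Speed limits (rad/s): [2.57, 2.57, 3.01, 3.14, 3.14, 3.14].

### API

Orientations are given as a unit quaternion [w, x, y, z].
In Python, from station import bot gives the robot as it stands.
- The arm moves only by the tool arm_command, never from a script. Its argument "motion" is a list of rows, each a list of 2 entries, a list of its own where there are three numbers: the shift along the tool's x, y, z normalised to -1 to 1, where 1 is 1 m, then the turn, a rotation vector about the tool's x, y, z normalised to -1 to 1, where 1 is 180 degrees. A call has 1 to 5 rows; each row shifts and turns the commanded pose from where the row before left it, along the tool's axes as they then stand; what a row does not reach is not made up. A row lasts 1/8 s, in which the tool goes at most 62.5 mm and 10.7 degrees, less where a joint would pass 70% of its speed; a pose out of reach is approached as far as the arm can. A call with a number of a shift or a turn outside -1 to 1 is refused whole. A call with a gripper value outside its range is refused whole. "hand" is the opening, from -1 (shut) to 1 (fully open), set as the call begins (left out, the last holds). The fingers move at their own pace and stop on an object; the grip force is fixed at half the most. Time passes only in rows, so rows that do not move let the fingers close. It gives the time, the measured TCP pose, the force and the opening at its end, in the units of the state.
- bot.sense(): the state, without advancing time (a new reading comes with each control period).
- bot.read_camera(name): name is "side" or "top" or "wrist"; returns a dict with "frame" (384x512x3 uint8, red, green, blue), "mtx" (3x3 intrinsics, pixels), "position" and "attitude" of the camera in the world. Camera axes: x right, y up, looking along -z (the intrinsics and any distortion apply to the point x, -y, -z); pixel columns grow to the right and rows downward; lengths in m; the calibration is good to about 2 mm. A picture is of the moment at which its call begins. There is no depth.
- bot.job_done(): hands the job in, once; it reports no verdict.
The state is a dict: "clock": time; "joint_pos": joint angles; "joint_velocities": joint speeds; "joint_torque": joint torques, N m; "tcp_pos": TCP position; "tool_rot": TCP orientation; "ft_force": force on the tool from outside, world axes, zero at the start; "torque": the same for the moment, N m; "width": finger opening in m.
Only numpy, scipy, OpenCV 4.12 (cv2) and the standard library are available. Lean on these libraries where they do the work, as an engineer would, in place of code of your own. Each camera call takes 0.05 s, during which the arm holds its last target.

### The job

Make up the two first-aid refill kits from the stock on the mat. Blue-edged tray: add the white eyewash bottle with the blue cap and the red-banded carton to the orange-lidded canister that is already packed there; red-edged tray: the amber bottle, the black-lidded ointment jar and the green-banded carton. Stand each item upright on the floor of an empty cell of its own, knock nothing over, and leave the canister in its tray and the green bottle and yellow-banded carton where they stand.

Things in the scene. Friction and masses are not known exactly. Their poses are not given: they have to be found in the camera images.
- blue_tray: Shallow board tray with blue edges, three equal open cells in a row. Outside 220 mm (its x) x 80 mm (its y), walls 26 mm high, 4 mm thick; cell floors 3 mm above the bench. Origin: centre of underside, z up. Cells 68 mm (x) x 72 mm (y), centres at x = -72, 0, +72 mm, y = 0. Fixed, left or right of the mat, +x roughly away from the robot. The cell at x = -72 mm holds the canister.
- red_tray: Shallow board tray with red edges, three equal open cells in a row. Outside 220 mm (its x) x 80 mm (its y), walls 26 mm high, 4 mm thick; cell floors 3 mm above the bench. Origin: centre of underside, z up. Cells 68 mm (x) x 72 mm (y), centres at x = -72, 0, +72 mm, y = 0. Fixed, left or right of the mat, +x roughly away from the robot. All cells empty at the start.
- eyewash_bottle: Standing white plastic bottle: straight round body 42 mm in diameter up to 62 mm height, shoulder, then a blue cap 26 mm in diameter; 88 mm tall in all, about 150 g. Origin: centre of the underside; z up. A blue label goes round the body. Loose stock, starting somewhere on the green mat between the trays.
- amber_bottle: Standing amber (brown) glass bottle: straight round body 42 mm in diameter up to 58 mm height, shoulder, then a white cap 26 mm in diameter; 84 mm tall in all, about 130 g. Origin: centre of the underside; z up. Paper label. Loose stock, starting somewhere on the green mat between the trays.
- ointment_jar: Standing white round jar with a broad black lid (the lid is 48 mm in diameter and reaches from 46 mm height to the top; the body below is 46 mm), 66 mm tall, about 100 g. Origin: centre of the underside; z up. Loose stock, starting somewhere on the green mat between the trays.
- red_box: Standing white folding carton with a red band round its middle that runs over the top: 36 mm (its x axis) x 52 mm (its y axis), 78 mm tall, about 50 g. Origin: centre of the underside; z up. Loose stock, starting somewhere on the green mat between the trays.
- green_box: Standing white folding carton with a green band round its middle that runs over the top: 36 mm (its x axis) x 52 mm (its y axis), 78 mm tall, about 50 g. Origin: centre of the underside; z up. Loose stock, starting somewhere on the green mat between the trays.
- canister: White round canister with an orange lid 44 mm in diameter, 70 mm tall, standing already packed in the end cell of the blue-edged tray nearest the robot. Origin: centre of the underside; z up. Stays there.
- green_bottle: Standing green glass bottle: straight round body 42 mm in diameter up to 58 mm height, shoulder, then a black cap 26 mm in diameter; 84 mm tall in all, about 130 g. Origin: centre of the underside; z up. Stands on the mat among the stock. Not part of either kit.
- yellow_box: Standing white folding carton with a yellow band round its middle that runs over the top: 36 mm (its x axis) x 52 mm (its y axis), 78 mm tall, about 50 g. Origin: centre of the underside; z up. Stands on the mat among the stock. Not part of either kit. (A fixed tape roll, 24 mm high, lies 0.67 m straight ahead of the robot.)
There are look-alikes about, which are no part of the job. Leave any pink look-alike of the eyewash_bottle alone.

How it is judged:
At the end, for the whole second after the job is handed in: Each kit's three items stand in their tray, each in its own cell: upright within 0.12 rad, underside on the cell floor (less than 10 mm above the tray's underside), inside the walls, released, at rest. Green bottle and yellow-banded carton stand upright within 30 mm of their start (x of eyewash_bottle in the frame of blue_tray between -0.104 and 0.104 m and y of eyewash_bottle in the frame of blue_tray between -0.036 and 0.036 m and z of eyewash_bottle in the frame of blue_tray between -0.004 and 0.01 m and angle between each of eyewash_bottle, red_box, canister, amber_bottle, ointment_jar, green_box, green_bottle, yellow_box's own z axis and vertical below 0.12 rad and linear speed of each of eyewash_bottle, red_box, canister, amber_bottle, ointment_jar, green_box, green_bottle, yellow_box below 0.02 m/s and x of red_box in the frame of blue_tray between -0.104 and 0.104 m and y of red_box in the frame of blue_tray between -0.036 and 0.036 m and z of red_box in the frame of blue_tray between -0.004 and 0.01 m and x of canister in the frame of blue_tray between -0.104 and 0.104 m and y of canister in the frame of blue_tray between -0.036 and 0.036 m and z of canister in the frame of blue_tray between -0.004 and 0.01 m and x of amber_bottle in the frame of red_tray between -0.104 and 0.104 m and y of amber_bottle in the frame of red_tray between -0.036 and 0.036 m and z of amber_bottle in the frame of red_tray between -0.004 and 0.01 m and x of ointment_jar in the frame of red_tray between -0.104 and 0.104 m and y of ointment_jar in the frame of red_tray between -0.036 and 0.036 m and z of ointment_jar in the frame of red_tray between -0.004 and 0.01 m and x of green_box in the frame of red_tray between -0.104 and 0.104 m and y of green_box in the frame of red_tray between -0.036 and 0.036 m and z of green_box in the frame of red_tray between -0.004 and 0.01 m and distance of each of green_bottle, yellow_box from where it was at the start of the episode below 0.03 m); the robot touches nothing.
It fails at once if an item is knocked over (tilted more than 0.8 rad) (angle between any of eyewash_bottle, amber_bottle, ointment_jar, red_box, green_box, canister, green_bottle, yellow_box's own z axis and vertical above 0.8 rad).
It fails at once if the green bottle or the yellow-banded carton is moved more than 30 mm from its place (distance of any of green_bottle, yellow_box from where it was at the start of the episode above 0.03 m).
It fails at once if the packed canister is moved more than 30 mm (distance of canister from where it was at the start of the episode above 0.03 m).
It also fails if it takes over 118 s, if anything falls off the work surface, if the arm or the gripper's body presses on something with over 40 N, if the wrist force passes 120 N, or if a joint passes its speed limit or range.

## Working session

There is one attempt and no reset: what is moved stays moved. The work goes in short steps, Python scripts to look and compute and a tool call to move; the robot and the scene stay as the last step left them, time stands still between calls to the robot, and variables do not carry over. Pictures are saved under pics/ and viewed, and the job is handed in when it is done.

Besides the shell and the picture viewer there is one more tool, called after "Call:" as name([rows], argument=value, ...), one row to a line, values as JSON. arm_command: Moves the arm, as the interface text tells. Its arguments: {"type":"object","properties":{"motion":{"type":"array","items":{"type":"array"}},"hand":{"type":"number"}},"required":["motion"]}

```bash
ls; mkdir -p pics; python3 - <<'E'
from station import bot
import cv2
s=bot.sense();print(s)
for n in ("side","top","wrist"):
    c=bot.read_camera(n);cv2.imwrite(f"pics/{n}0.png",c["frame"][:,:,::-1]);print(n,c["mtx"],c["position"],c["attitude"],[k for k in c])
E
```

```text
pics
{'clock': 0.0, 'joint_pos': array([-1.25706190e+00,  2.21235202e-01,  1.52759089e+00, -5.11575153e-06,
        1.39468253e+00, -1.26124760e-01]), 'joint_velocities': array([-3.28425333e-04, -6.98416674e-04,  1.29277444e-03,  2.78478399e-05,
        3.31175030e-05, -7.78319399e-04]), 'joint_torque': array([-1.69446732e-03, -4.96900892e+01, -3.89394093e+01, -2.39364945e-04,
        1.09369081e-02,  7.11130355e-06]), 'tcp_pos': array([ 0.26593   , -0.56495053,  0.23020431]), 'tool_rot': array([-6.09027035e-04,  8.44337481e-01, -5.35810881e-01, -7.39471605e-04]), 'ft_force': array([ 0.18751438, -0.05753496,  0.85437592]), 'torque': array([ 0.02033252, -0.02084191, -0.00665538]), 'width': 0.08549691298616376}
side [[402.87403574   0.         260.20658422]
 [  0.         402.87403574 190.58121939]
 [  0.           0.           1.        ]] [0.16800065 0.74838129 0.61738987] [-0.19176591 -0.09103046  0.44774455  0.86859894] ['frame', 'mtx', 'position', 'attitude']
top [[404.01875645   0.         257.20737046]
 [  0.         404.01875645 187.86624182]
 [  0.           0.           1.        ]] [ 0.33756235 -0.0265179   1.05985429] [ 0.71073122  0.05464632 -0.05373575 -0.69927633] ['frame', 'mtx', 'position', 'attitude']
wrist [[343.21855971   0.         259.93824717]
 [  0.         343.21855971 190.13981213]
 [  0.           0.           1.        ]] [ 0.33239875 -0.53341265  0.37318649] [ 0.83545698 -0.12098493  0.07818402 -0.53034096] ['frame', 'mtx', 'position', 'attitude']
```

View pics/side0.png

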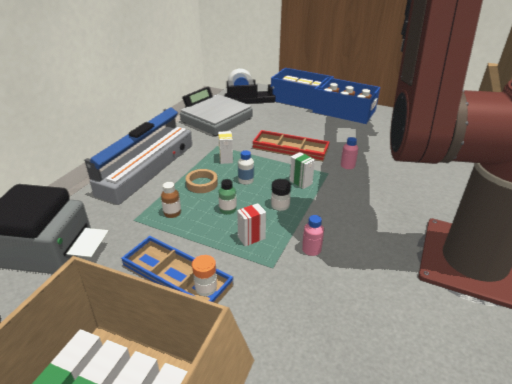

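View pics/top0.png

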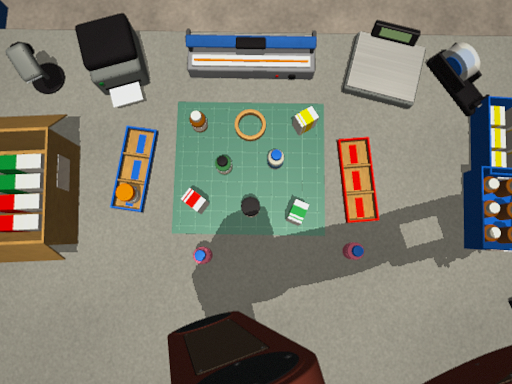

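View pics/wrist0.png

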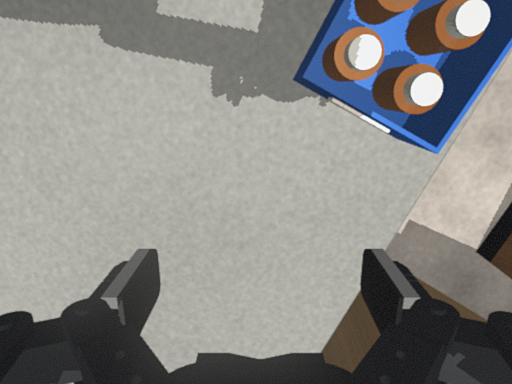

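Top view, left to right: amber bottle (198,120), green bottle (224,163), red box (194,200), jar (250,206), eyewash bottle with white body and blue cap (276,157), green box (298,210) and yellow box (306,120). The pink look-alikes are at (202,255) and (354,251), off the mat. The blue tray is at (134,168) and the red tray at (357,180).

```bash
cat > h.py <<'E'
import numpy as np, cv2
from scipy.spatial.transform import Rotation as R
from station import bot
def cam(n):
    c=bot.read_camera(n); c['n']=n; return c
def ray(c,uv):
    q=np.asarray(c['attitude']); r=R.from_quat([q[1],q[2],q[3],q[0]])
    K=c['mtx']; d=np.array([(uv[0]-K[0,2])/K[0,0],-(uv[1]-K[1,2])/K[1,1],-1.])
    return np.asarray(c['position']),r.apply(d)
def onz(c,uv,z):
    p,d=ray(c,uv); return p+d*(z-p[2])/d[2]
def proj(c,P):
    q=np.asarray(c['attitude']); r=R.from_quat([q[1],q[2],q[3],q[0]])
    v=r.inv().apply(np.asarray(P)-c['position']); K=c['mtx']
    return np.array([K[0,2]+K[0,0]*v[0]/-v[2],K[1,2]-K[1,1]*v[1]/-v[2]])
def tri(a,ua,b,ub):
    p,d=ray(a,ua);q,e=ray(b,ub)
    s=np.linalg.lstsq(np.c_[d,-e],q-p,rcond=None)[0]
    x,y=p+d*s[0],q+e*s[1]; return (x+y)/2,np.linalg.norm(x-y)
def blobs(c,lo,hi,roi=None,amin=15):
    hsv=cv2.cvtColor(c['frame'],cv2.COLOR_RGB2HSV); m=cv2.inRange(hsv,np.array(lo),np.array(hi))
    if roi: k=np.zeros_like(m);k[roi[1]:roi[3],roi[0]:roi[2]]=1;m*=k
    n,l,s,ce=cv2.connectedComponentsWithStats(m)
    return [(s[i,4],ce[i].round(1),s[i,:4],(l==i)) for i in range(1,n) if s[i,4]>=amin]
E
python3 - <<'E'
from h import *
t=cam("top");s=cam("side")
def up(c,b,f,n):
    x=c['frame'][b[1]:b[3],b[0]:b[2],::-1];cv2.imwrite(n,cv2.resize(x,None,fx=f,fy=f,interpolation=cv2.INTER_CUBIC))
up(t,(105,95,305,240),4,"pics/c1.png");up(t,(240,95,385,240),4,"pics/c3.png");up(s,(120,125,340,305),3.5,"pics/c2.png")
for nm,c in(("top",t),("side",s)):
  for col,lo,hi in(("blue",(100,120,60),(125,255,255)),("red",(0,170,120),(5,255,255)),("orange",(6,200,180),(16,255,255)),("yellow",(22,150,150),(35,255,255)),("green",(50,150,60),(75,255,255)),("black",(0,0,0),(180,255,45)),("white",(0,0,200),(180,40,255))):
    for b in blobs(c,lo,hi,(100,90,390,300)): print(nm,col,b[0],b[1],b[2])
E
```

```text
top blue 563 [134.9 168.2] [110 126  48  86]
top blue 121 [140.8 143.5] [136 135  10  18]
top blue 85 [275.9 154.3] [271 149  11  11]
top blue 123 [135.6 169.5] [131 161  10  18]
top blue 18 [128.8 203.9] [126 202   7   4]
top blue 95 [357.4 250.4] [352 246  12  10]
top blue 91 [199.6 255. ] [195 250  11  11]
top red 436 [358.9 179.7] [338 137  41  86]
top red 107 [352.7 153.8] [349 145   8  18]
top red 114 [355.9 180.4] [352 172   9  18]
top red 114 [192.6 198.9] [186 191  14  16]
top red 122 [359.1 207.2] [355 198   9  19]
top yellow 116 [306.4 116.2] [300 109  14  16]
top green 115 [297.5 210.9] [289 205  17  12]
top black 19 [220.2 157.9] [217 156   8   6]
top black 43 [251.4 212.9] [245 210  13   6]
top white 414 [124.7  96.4] [110  90  33  17]
top white 73 [312.7 112.4] [308 106  11  14]
top white 74 [195.3 114.9] [191 111  10   9]
top white 24 [301.8 118.7] [298 113   8  12]
top white 24 [298.6 120.1] [295 115   8  12]
top white 42 [275.4 161. ] [269 158  14   6]
top white 30 [185.4 193.4] [181 188  10  12]
top white 22 [188.2 195.7] [184 190   9  12]
top white 83 [198.6 203.7
[... 918 characters left out ...]
  9  10]
side black 145 [141. 130.] [130 124  23  13]
side black 18 [181.8 146.6] [180 144   4   6]
side black 73 [226.3 184.4] [222 180  10   9]
side black 226 [280.9 187. ] [272 180  18  15]
side white 176 [230.9 110.2] [214 104  34  18]
side white 467 [144.4 154.3] [107 127  78  54]
side white 24 [224.7 132.1] [219 131  13   3]
side white 39 [296.7 155.2] [291 153  12   6]
side white 59 [246.6 162. ] [239 159  15   7]
side white 42 [307.5 160.5] [302 158  12   6]
side white 58 [168.  184.5] [163 182  11   6]
side white 70 [258.9 208.4] [253 204  13  10]
side white 24 [245.8 212.9] [242 208   9  10]
side white 28 [242.  214.1] [238 210   9   9]
side white 63 [102.4 233.8] [100 229   8  14]
```

```bash
sleep 0
```

```text
(no output)
```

View pics/c1.png

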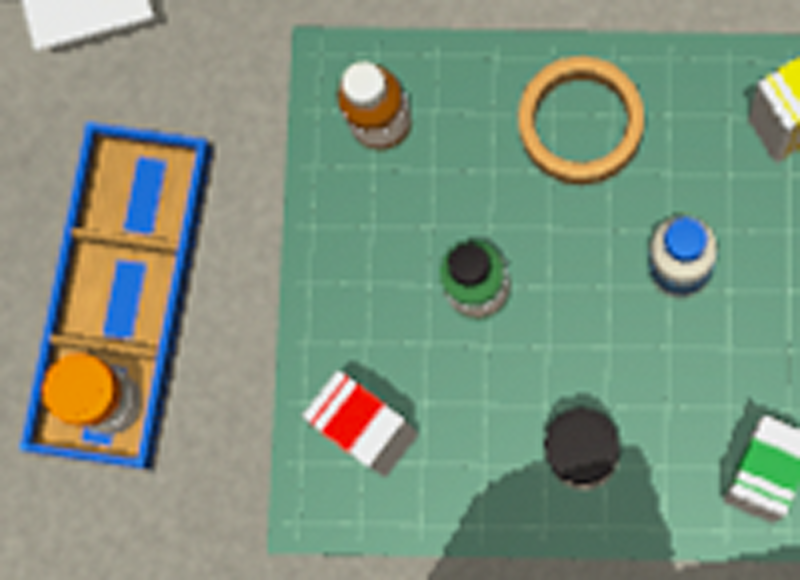

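View pics/c3.png

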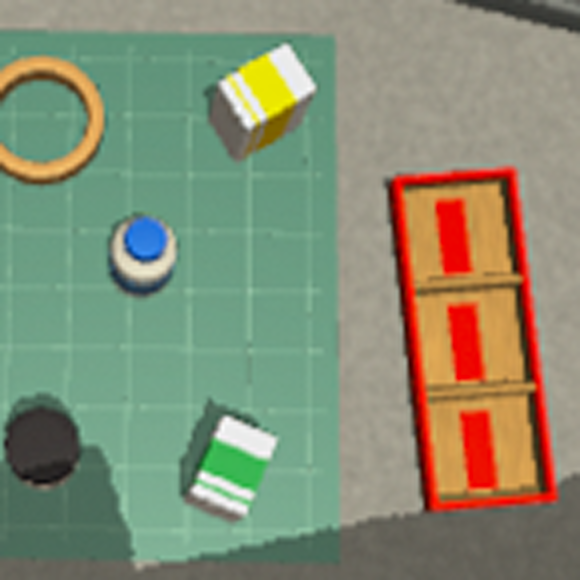

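View pics/c2.png

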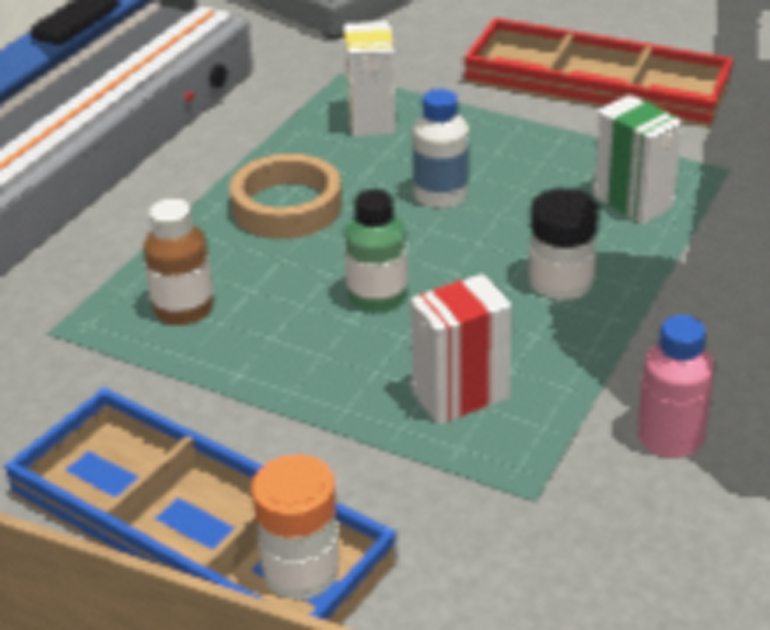

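```bash
cat > meas.py <<'E'
from h import *
t=cam("top");s=cam("side")
def off(c,ua,za,ub,zb):pass
caps={'eye':((275.9,154.3),(245,154.5),.088),'amber':((195.3,114.9),(168.,184.5),.084),'green':((222,160.5),(226.3,184.4),.084),'jar':((250.5,206.),(280.9,187.),.066)}
for k,(a,b,z) in caps.items():
    print(k,'top@z',onz(t,a,z).round(4),'side@z-5mm',onz(s,b,z-.005).round(4),'tri',[x if np.isscalar(x) else x.round(4) for x in tri(t,a,s,b)])
f=t['frame'];hsv=cv2.cvtColor(f,cv2.COLOR_RGB2HSV)
w=cv2.inRange(hsv,(0,0,190),(180,60,255))
for k,roi,lo,hi in(('red',(176,184,215,218),(0,150,150),(8,255,255)),('green',(283,195,316,230),(50,120,110),(80,255,255)),('yellow',(288,100,325,135),(22,120,190),(35,255,255))):
    m=w|cv2.inRange(hsv,lo,hi);z=np.zeros_like(m);z[roi[1]:roi[3],roi[0]:roi[2]]=m[roi[1]:roi[3],roi[0]:roi[2]]
    z=cv2.morphologyEx(z,cv2.MORPH_CLOSE,np.ones((3,3)))
    cs=max(cv2.findContours(z,0,cv2.CHAIN_APPROX_NONE)[0],key=cv2.contourArea)
    P=np.array([onz(t,p[0],.078)[:2] for p in cs],np.float32)
    r=cv2.minAreaRect(P*1000);bx=cv2.boxPoints(r)
    e=bx[1]-bx[0];g=bx[2]-bx[1]
    if np.hypot(*e)>np.hypot(*g):e,g=g,e
    print(k,np.round(r[0]),'sizes',np.round([np.hypot(*e),np.hypot(*g)]),'short axis yaw deg',np.degrees(np.arctan2(e[1],e[0])).round(1))
for k,lo,hi,roi in(('blue',(100,120,60),(125,255,255),(105,120,162,216)),('redt',(0,150,110),(8,255,255),(334,132,384,226))):
    m=cv2.inRange(hsv,lo,hi);z=np.zeros_like(m);z[roi[1]:roi[3],roi[0]:roi[2]]=m[roi[1]:roi[3],roi[0]:roi[2]]
    cs=np.vstack(cv2.findContours(z,0,cv2.CHAIN_APPROX_NONE)[0])
    bx=cv2.boxPoints(cv2.minAreaRect(cs));print(k,bx.round(1).tolist())
    far=sorted(bx,key=lambda p:-abs(p[0]-257))
    Q=[onz(t,p,.026)[:2] for p in far[:2]]+[onz(t,p,0.0)[:2] for p in far[2:]]
    Q=np.array(sorted(map(list,Q[:2]))+sorted(map(list,Q[2:])))
    print((Q*1000).round(),'len',np.hypot(*(Q[1]-Q[0])),np.hypot(*(Q[3]-Q[2])),'wid',np.hypot(*(Q[2]-Q[0])),np.hypot(*(Q[3]-Q[1])))
    c=Q.mean(0);d=(Q[1]-Q[0])+(Q[3]-Q[2]);d/=np.hypot(*d)
    print('centre',c,'xaxis deg',np.degrees(np.arctan2(d[1],d[0])),'cells',[(c+d*x).round(4).tolist() for x in(-.072,0,.072)])
for p in((140.8,143.5),(135.6,169.5),(352.7,153.8),(355.9,180.4),(359.1,207.2)):print(p,onz(t,p,.003).round(4))
for p in((148.6,260),(175.4,274.2)):print('side sticker',onz(s,p,.003).round(4))
E
python3 meas.py
```

```text
eye top@z [ 0.5723 -0.0688  0.088 ] side@z-5mm [ 0.5731 -0.0626  0.083 ] tri [array([ 0.5753, -0.0689,  0.0789]), np.float64(0.0016264409197659637)]
amber top@z [0.6715 0.1346 0.084 ] side@z-5mm [0.6769 0.1324 0.079 ] tri [array([0.6733, 0.1354, 0.0816]), np.float64(0.0018973600245638619)]
green top@z [0.5554 0.064  0.084 ] side@z-5mm [0.5548 0.0734 0.079 ] tri [array([0.5586, 0.0653, 0.0726]), np.float64(0.001355195137834267)]
jar top@z [ 0.4456 -0.0081  0.066 ] side@z-5mm [0.4443 0.0038 0.061 ] tri [array([ 0.4478, -0.0077,  0.0525]), np.float64(0.0015046688366657645)]
red [459. 133.] sizes [36. 52.] short axis yaw deg -35.5
green [ 435. -124.] sizes [37. 51.] short axis yaw deg 68.3
yellow [ 676. -145.] sizes [37. 51.] short axis yaw deg 31.3
blue [[109.69999694824219, 206.6999969482422], [126.19999694824219, 123.80000305175781], [158.3000030517578, 130.3000030517578], [141.8000030517578, 213.1999969482422]]
[[442. 355.]
 [664. 327.]
 [429. 279.]
 [655. 247.]] len 0.22328722094597597 0.22819173205805068 wid 0.07715423779334865 0.07992042771968617
centre [0.54760284 0.30169213] xaxis deg -7.579714089391064 cells [[0.4762, 0.3112], [0.5476, 0.3017], [0.619, 0.2922]]
redt [[336.3999938964844, 139.3000030517578], [368.5, 135.3000030517578], [379.1000061035156, 219.6999969482422], [347.0, 223.8000030517578]]
[[ 420. -337.]
 [ 643. -316.]
 [ 410. -260.]
 [ 638. -236.]] len 0.22373097242399498 0.22889044712596449 wid 0.077233157488632 0.08004082076404447
centre [ 0.52766524 -0.28723283] xaxis deg 5.7992002661628925 cells [[0.456, -0.2945], [0.5277, -0.2872], [0.5993, -0.28]]
(140.8, 143.5) [0.6168 0.2916 0.003 ]
(135.6, 169.5) [0.5452 0.3011 0.003 ]
(352.7, 153.8) [ 0.5976 -0.2784  0.003 ]
(355.9, 180.4) [ 0.5253 -0.2854  0.003 ]
(359.1, 207.2) [ 0.4539 -0.2923  0.003 ]
side sticker [0.6236 0.2937 0.003 ]
side sticker [0.5503 0.303  0.003 ]
```

```bash
cat > plan.py <<'E'
import sys,json
from h import *
# usage: plan.py x y z yaw n [x y z yaw n ...]
s=bot.sense();p=np.array(s['tcp_pos']);q=s['tool_rot'];r=R.from_quat([q[1],q[2],q[3],q[0]])
m=r.as_matrix();print('t',round(s['clock'],2),'tcp',p.round(4),'yaw',np.degrees(np.arctan2(m[1,0],m[0,0])).round(1),'zaxis',m[:,2].round(3),'w',round(s['width'],4),'f',s['ft_force'].round(1),'j',s['joint_pos'].round(2))
a=list(map(float,sys.argv[1:]))
rows=[]
for i in range(0,len(a),5):
    tp=np.array(a[i:i+3]);y=np.radians(a[i+3]);n=int(a[i+4])
    tr=R.from_matrix(np.c_[[np.cos(y),np.sin(y),0],[np.sin(y),-np.cos(y),0],[0,0,-1]])
    dr=(r.inv()*tr).as_rotvec()/n
    for k in range(n):
        sh=r.inv().apply((tp-p)/(n-k)); sh=sh.round(4); tu=(dr/np.pi).round(4)
        rows.append([sh.tolist(),tu.tolist()]); p=p+r.apply(sh); r=r*R.from_rotvec(tu*np.pi)
for i in range(0,len(rows),5):print(json.dumps(rows[i:i+5]))
E
python3 plan.py .436 -.124 .15 -111.7 10
```

```text
t 0.35 tcp [ 0.266  -0.5654  0.231 ] yaw -64.8 zaxis [-0.  0. -1.] w 0.0851 f [-0.  -0.4  0.6] j [-1.26  0.22  1.53  0.    1.39 -0.13]
[[[-0.0327, -0.0342, 0.0081], [0.0, 0.0, 0.0261]], [[-0.0354, -0.0314, 0.0081], [0.0, 0.0, 0.0261]], [[-0.0378, -0.0284, 0.0081], [0.0, 0.0, 0.0261]], [[-0.04, -0.0252, 0.0081], [0.0, 0.0, 0.0261]], [[-0.042, -0.0218, 0.0081], [0.0, 0.0, 0.0261]]]
[[[-0.0436, -0.0183, 0.0081], [0.0, 0.0, 0.0261]], [[-0.045, -0.0147, 0.0082], [0.0, 0.0, 0.0261]], [[-0.046, -0.0109, 0.0081], [0.0, 0.0, 0.0261]], [[-0.0467, -0.0071, 0.0082], [0.0, 0.0, 0.0261]], [[-0.0472, -0.0032, 0.0081], [0.0, 0.0, 0.0261]]]
```

Call:
arm_command([
  [[-0.033,-0.034,0.008],[0,0,0.026]],
  [[-0.035,-0.031,0.008],[0,0,0.026]],
  [[-0.038,-0.028,0.008],[0,0,0.026]],
  [[-0.04,-0.025,0.008],[0,0,0.026]],
  [[-0.042,-0.022,0.008],[0,0,0.026]],
], hand=1)

```text
clock: 0.98
tcp_pos: [0.3504, -0.3437, 0.1912]
tool_rot: [-0.0, 0.717, -0.697, 0.0]
ft_force: [0.8, 0.5, 0.1]
width: 0.0856
```

Call:
arm_command([
  [[-0.044,-0.018,0.008],[0,0,0.026]],
  [[-0.045,-0.015,0.008],[0,0,0.026]],
  [[-0.046,-0.011,0.008],[0,0,0.026]],
  [[-0.047,-0.007,0.008],[0,0,0.026]],
  [[-0.047,-0.003,0.008],[0,0,0.026]],
])

```text
clock: 1.6
tcp_pos: [0.4348, -0.1222, 0.1514]
tool_rot: [0.0, -0.561, 0.828, -0.0]
ft_force: [0.6, -0.2, 0.6]
width: 0.0856
```

Call:
arm_command([
  [[0,0,0],[0,0,0]],
  [[0,0,0],[0,0,0]],
  [[0,0,0],[0,0,0]],
])

```text
clock: 1.98
tcp_pos: [0.4342, -0.1248, 0.1516]
tool_rot: [0.0, -0.562, 0.827, -0.0]
ft_force: [-0.5, 0.1, -0.2]
width: 0.0856
```

```bash
python3 plan.py .436 -.124 .034 -111.7 5; python3 - <<'E'
from h import *
c=cam("wrist");cv2.imwrite("pics/w1.png",c["frame"][:,:,::-1])
for z in(.078,):
  print(proj(c,[.436,-.124,z]))
E
```

```text
t 1.98 tcp [ 0.4342 -0.1248  0.1516] yaw -111.7 zaxis [ 0.    -0.001 -1.   ] w 0.0856 f [-0.5  0.1 -0.2] j [-0.45 -0.13  2.04 -0.    1.23  1.49]
[[[-0.0003, -0.0003, 0.0235], [-0.0, -0.0, 0.0]], [[-0.0003, -0.0003, 0.0235], [-0.0, -0.0, 0.0]], [[-0.0003, -0.0003, 0.0235], [-0.0, -0.0, 0.0]], [[-0.0003, -0.0002, 0.0236], [-0.0, -0.0, 0.0]], [[-0.0002, -0.0003, 0.0235], [-0.0, -0.0, 0.0]]]
[259.63757334 200.2661536 ]
```

View pics/w1.png

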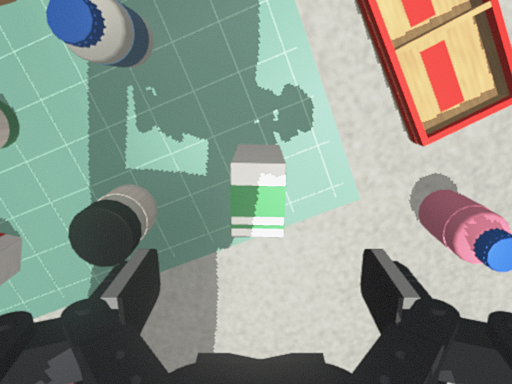

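The wrist view shows the green box top at (258,197). I predicted (260,200), and it lines up with the jaws.

Call:
arm_command([
  [[0,0,0.023],[0,0,0]],
  [[0,0,0.024],[0,0,0]],
  [[0,-0.001,0.024],[0,0,0]],
  [[-0.001,0,0.024],[0,0,0]],
  [[0,0,0.023],[0,0,0]],
])

```text
clock: 2.65
tcp_pos: [0.4354, -0.1242, 0.0327]
tool_rot: [0.0, -0.561, 0.828, -0.0]
ft_force: [0.2, 0.3, -0.6]
width: 0.0852
```

Call:
arm_command([
  [[0,0,0],[0,0,0]],
  [[0,0,0],[0,0,0]],
  [[0,0,0],[0,0,0]],
  [[0,0,0],[0,0,0]],
  [[0,0,0],[0,0,0]],
], hand=-1)

```text
clock: 3.28
tcp_pos: [0.4368, -0.1238, 0.0347]
tool_rot: [0.001, -0.562, 0.827, -0.001]
ft_force: [-0.4, -0.4, 6.9]
width: 0.0358
```

Call:
arm_command([
  [[0,0,0],[0,0,0]],
  [[0,0,0],[0,0,0]],
])

```text
clock: 3.52
tcp_pos: [0.4368, -0.1238, 0.0347]
tool_rot: [0.001, -0.562, 0.827, -0.001]
ft_force: [0.2, -0.2, 5.9]
width: 0.0353
```

```bash
python3 plan.py .436 -.124 .15 -111.7 4 .5277 -.2872 .15 -84.2 6
```

```text
t 3.52 tcp [ 0.4368 -0.1238  0.0347] yaw -111.6 zaxis [ 0.003 -0.002 -1.   ] w 0.0353 f [ 0.2 -0.2  5.9] j [-0.45  0.06  2.11 -0.    0.97  1.5 ]
[[[0.0001, 0.0001, -0.0288], [-0.0002, -0.0, 0.0001]], [[0.0001, 0.0001, -0.0288], [-0.0002, -0.0, 0.0001]], [[0.0002, 0.0001, -0.0288], [-0.0002, -0.0, 0.0001]], [[0.0001, 0.0001, -0.0289], [-0.0002, -0.0, 0.0001]], [[0.0196, -0.0242, 0.0], [-0.0, -0.0, -0.0254]]]
[[[0.0215, -0.0226, 0.0], [-0.0, -0.0, -0.0254]], [[0.0233, -0.0208, 0.0], [-0.0, -0.0, -0.0254]], [[0.0248, -0.0189, 0.0001], [-0.0, -0.0, -0.0254]], [[0.0263, -0.0169, 0.0], [-0.0, -0.0, -0.0254]], [[0.0275, -0.0147, 0.0001], [-0.0, -0.0, -0.0254]]]
```

Call:
arm_command([
  [[0,0,-0.029],[0,0,0]],
  [[0,0,-0.029],[0,0,0]],
  [[0,0,-0.029],[0,0,0]],
  [[0,0,-0.029],[0,0,0]],
  [[0.02,-0.024,0],[0,0,-0.025]],
])

```text
clock: 4.15
tcp_pos: [0.4519, -0.1503, 0.1522]
tool_rot: [0.001, -0.596, 0.803, -0.002]
ft_force: [0.8, -0.3, -0.9]
width: 0.0356
```

Call:
arm_command([
  [[0.021,-0.023,0],[0,0,-0.025]],
  [[0.023,-0.021,0],[0,0,-0.025]],
  [[0.025,-0.019,0],[0,0,-0.025]],
  [[0.026,-0.017,0],[0,0,-0.026]],
  [[0.028,-0.015,0],[0,0,-0.026]],
])

```text
clock: 4.78
tcp_pos: [0.5282, -0.2871, 0.1491]
tool_rot: [-0.0, 0.743, -0.67, -0.0]
ft_force: [0.7, 0.1, 0.3]
width: 0.0352
```

Call:
arm_command([
  [[0,0,0],[0,0,0]],
  [[0,0,0],[0,0,0]],
])

```text
clock: 5.03
tcp_pos: [0.5273, -0.2857, 0.1488]
tool_rot: [-0.0, 0.741, -0.671, -0.001]
ft_force: [-0.2, 0.6, -0.8]
width: 0.0354
```

```bash
python3 plan.py .5275 -.287 .042 -84.2 5;  python3 - <<'E'
from h import *
c=cam("wrist");cv2.imwrite("pics/w2.png",c["frame"][:,:,::-1])
E
```

```text
t 5.03 tcp [ 0.5273 -0.2857  0.1488] yaw -84.3 zaxis [-0.001  0.001 -1.   ] w 0.0354 f [-0.2  0.6 -0.8] j [-0.63  0.23  1.67  0.    1.24  0.84]
[[[0.0003, -0.0, 0.0214], [0.0001, 0.0001, -0.0001]], [[0.0003, -0.0, 0.0213], [0.0001, 0.0001, -0.0001]], [[0.0003, -0.0, 0.0214], [0.0001, 0.0001, -0.0001]], [[0.0002, -0.0001, 0.0213], [0.0001, 0.0001, -0.0001]], [[0.0003, -0.0, 0.0214], [0.0001, 0.0001, -0.0001]]]
```

View pics/w2.png

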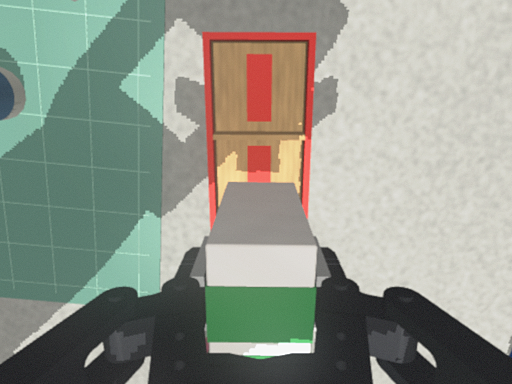

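The carton is held upright and square over the middle red cell: the divider is visible at (260,134) and the carton's lower edge is at (260,183).

Call:
arm_command([
  [[0,0,0.03],[0,0,0]],
  [[0,0,0.03],[0,0,0]],
  [[0,0,0.03],[0,0,0]],
  [[0.001,0,0.013],[0,0,0]],
  [[0,0,0.007],[0,0,0]],
])

```text
clock: 5.7
tcp_pos: [0.5279, -0.2871, 0.0392]
tool_rot: [-0.0, 0.742, -0.671, -0.0]
ft_force: [0.2, 0.3, -0.7]
width: 0.0355
```

Call:
arm_command([
  [[0,0,0.001],[0,0,0]],
  [[0,0,0],[0,0,0]],
])

```text
clock: 5.95
tcp_pos: [0.5287, -0.288, 0.0395]
tool_rot: [-0.0, 0.742, -0.671, 0.001]
ft_force: [-0.3, -0.2, -1.7]
width: 0.0355
```

Call:
arm_command([
  [[0,0,0],[0,0,0]],
  [[0,0,0],[0,0,0]],
  [[0,0,0],[0,0,0]],
  [[0,0,0],[0,0,0]],
], hand=1)

```text
clock: 6.45
tcp_pos: [0.528, -0.2875, 0.0384]
tool_rot: [0.0, 0.742, -0.671, 0.0]
ft_force: [-0.0, -0.6, -0.2]
width: 0.0854
```

```bash
python3 plan.py .5275 -.287 .15 -84.2 4 .446 -.008 .15 -84.2 6
```

```text
t 6.45 tcp [ 0.528  -0.2875  0.0384] yaw -84.2 zaxis [ 0. -0. -1.] w 0.0854 f [-0.  -0.6 -0.2] j [-0.63  0.37  1.73 -0.    1.04  0.84]
[[[-0.0001, 0.0001, -0.0279], [-0.0, -0.0, -0.0001]], [[-0.0002, 0.0001, -0.0279], [-0.0, -0.0, -0.0001]], [[-0.0001, 0.0001, -0.0279], [-0.0, -0.0, -0.0001]], [[-0.0002, 0.0001, -0.0279], [-0.0, -0.0, -0.0001]], [[-0.0476, 0.0088, -0.0], [-0.0, -0.0, 0.0]]]
[[[-0.0476, 0.0088, -0.0], [-0.0, -0.0, 0.0]], [[-0.0477, 0.0088, -0.0], [-0.0, -0.0, 0.0]], [[-0.0476, 0.0088, -0.0], [-0.0, -0.0, 0.0]], [[-0.0477, 0.0088, -0.0], [-0.0, -0.0, 0.0]], [[-0.0476, 0.0088, -0.0001], [-0.0, -0.0, 0.0]]]
```

Call:
arm_command([
  [[0,0,-0.028],[0,0,0]],
  [[0,0,-0.028],[0,0,0]],
  [[0,0,-0.028],[0,0,0]],
  [[0,0,-0.028],[0,0,0]],
  [[-0.047,0.009,0],[0,0,0]],
])

```text
clock: 7.08
tcp_pos: [0.5166, -0.2446, 0.1539]
tool_rot: [-0.0, 0.741, -0.672, 0.004]
ft_force: [-0.2, 0.2, -0.0]
width: 0.0855
```

Call:
arm_command([
  [[-0.048,0.009,0],[0,0,0]],
  [[-0.048,0.009,0],[0,0,0]],
  [[-0.048,0.009,0],[0,0,0]],
  [[-0.048,0.009,0],[0,0,0]],
  [[-0.048,0.009,0],[0,0,0]],
])

```text
clock: 7.7
tcp_pos: [0.4449, -0.006, 0.1505]
tool_rot: [-0.0, 0.742, -0.671, 0.0]
ft_force: [0.4, 0.3, 0.6]
width: 0.0854
```

Call:
arm_command([
  [[0,0,0],[0,0,0]],
  [[0,0,0],[0,0,0]],
])

```text
clock: 7.95
tcp_pos: [0.4458, -0.0077, 0.1506]
tool_rot: [-0.0, 0.742, -0.67, 0.001]
ft_force: [-0.3, -0.3, -0.0]
width: 0.0853
```

```bash
python3 - <<'E'
from h import *
c=cam("wrist");cv2.imwrite("pics/w3.png",c["frame"][:,:,::-1])
print(proj(c,[.446,-.008,.066]))
c=cam("side");cv2.imwrite("pics/s3.png",c["frame"][:,:,::-1])
E
python3 plan.py .4465 -.008 .032 -84.2 5
```

```text
[261.78287387 197.83974705]
t 8.05 tcp [ 0.4459 -0.0083  0.1505] yaw -84.3 zaxis [ 0. -0. -1.] w 0.0854 f [-0.8 -0.7 -0.3] j [-0.2  -0.14  2.06 -0.    1.23  1.28]
[[[-0.0001, -0.0001, 0.0237], [-0.0, -0.0, -0.0001]], [[-0.0001, -0.0001, 0.0237], [-0.0, -0.0, -0.0001]], [[-0.0, -0.0001, 0.0237], [-0.0, -0.0, -0.0001]], [[-0.0001, -0.0001, 0.0237], [-0.0, -0.0, -0.0001]], [[-0.0, -0.0002, 0.0237], [-0.0, -0.0, -0.0001]]]
```

View pics/w3.png

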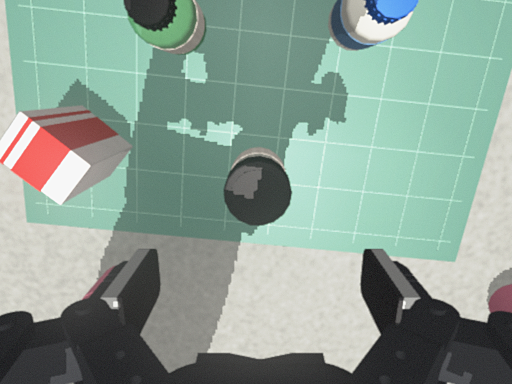

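View pics/s3.png

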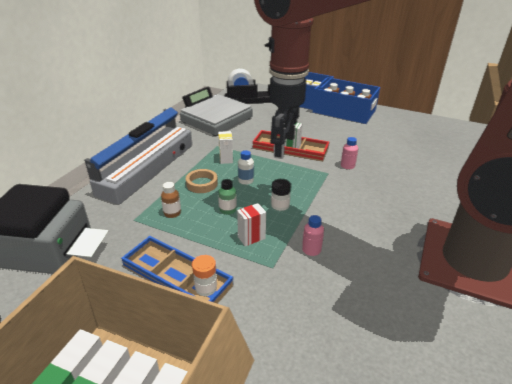

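```bash
python3 - <<'E'
from h import *
c=cam("wrist");f=c['frame']
hsv=cv2.cvtColor(f,cv2.COLOR_RGB2HSV)
m=cv2.inRange(hsv,(0,0,0),(180,255,62));m[:,:205]=0;m[:,310:]=0;m[:140]=0;m[235:]=0
m=cv2.morphologyEx(m,cv2.MORPH_OPEN,np.ones((5,5)))
cs=max(cv2.findContours(m,0,2)[0],key=cv2.contourArea);(u,v),r=cv2.minEnclosingCircle(cs)
print(u,v,r,onz(c,(u,v),.066), 'diam', (onz(c,(u+r,v),.066)-onz(c,(u-r,v),.066)))
print(c['position'])
E
```

```text
227.0 200.0 5.000100135803223 [0.44212953 0.01531779 0.066     ] diam [ 0.00068932 -0.00693848  0.        ]
[ 5.18862027e-01 -2.37824163e-04  2.93396274e-01]
```

```bash
python3 - <<'E'
from h import *
c=cam("wrist")
print(onz(c,(257.5,190),.066),onz(c,(291,190),.066)-onz(c,(224,190),.066))
E
python3 plan.py .449 -.006 .032 -84.2 5
```

```text
[ 0.45141502 -0.00521201  0.066     ] [ 0.00455815 -0.04606423  0.        ]
t 8.15 tcp [ 0.4458 -0.0084  0.1503] yaw -84.3 zaxis [ 0. -0. -1.] w 0.0856 f [ 0.8 -0.1 -0.1] j [-0.2  -0.14  2.06 -0.    1.23  1.28]
[[[-0.0004, -0.0007, 0.0237], [0.0, -0.0, -0.0001]], [[-0.0004, -0.0007, 0.0237], [0.0, -0.0, -0.0001]], [[-0.0004, -0.0007, 0.0236], [0.0, -0.0, -0.0001]], [[-0.0004, -0.0007, 0.0237], [0.0, -0.0, -0.0001]], [[-0.0005, -0.0006, 0.0236], [0.0, -0.0, -0.0001]]]
```

The side view shows all items standing and the green box in the red tray's middle cell at (297,138). The wrist view puts the jar lid at (257,190), which is about 5 mm further out than the top-view estimate, so I'm aiming between the two.

Call:
arm_command([
  [[0,-0.001,0.024],[0,0,0]],
  [[-0.001,0,0.024],[0,0,0]],
  [[0,-0.001,0.024],[0,0,0]],
  [[-0.001,-0.001,0.024],[0,0,0]],
  [[0,0,0.022],[0,0,0]],
])

```text
clock: 8.78
tcp_pos: [0.4484, -0.0059, 0.0314]
tool_rot: [0.0, 0.741, -0.671, -0.0]
ft_force: [0.0, -0.2, 0.3]
width: 0.0852
```

Call:
arm_command([
  [[0,0,0],[0,0,0]],
  [[0,0,0],[0,0,0]],
  [[0,0,0],[0,0,0]],
  [[0,0,0],[0,0,0]],
  [[0,0,0],[0,0,0]],
], hand=-1)

```text
clock: 9.4
tcp_pos: [0.4494, -0.0054, 0.0334]
tool_rot: [-0.001, 0.742, -0.671, 0.001]
ft_force: [-0.3, -1.2, 6.2]
width: 0.0464
```

```bash
python3 plan.py .449 -.006 .16 -84.2 3 .456 -.2935 .16 -84.2 7
```

```text
t 9.4 tcp [ 0.4494 -0.0054  0.0334] yaw -84.2 zaxis [ 0.002 -0.001 -1.   ] w 0.0464 f [-0.3 -1.2  6.2] j [-0.19  0.05  2.12 -0.    0.96  1.28]
[[[0.0002, 0.0001, -0.0422], [-0.0002, -0.0001, -0.0001]], [[0.0002, 0.0001, -0.0422], [-0.0002, -0.0001, -0.0001]], [[0.0002, 0.0, -0.0422], [-0.0002, -0.0001, -0.0001]], [[0.041, 0.0032, 0.0], [-0.0, -0.0, 0.0]], [[0.041, 0.0032, 0.0], [-0.0, -0.0, 0.0]]]
[[[0.041, 0.0032, 0.0], [-0.0, -0.0, 0.0]], [[0.0409, 0.0032, 0.0], [-0.0, -0.0, 0.0]], [[0.041, 0.0031, 0.0], [-0.0, -0.0, 0.0]], [[0.0409, 0.0032, 0.0], [-0.0, -0.0, 0.0]], [[0.041, 0.0031, 0.0], [-0.0, -0.0, 0.0]]]
```

Call:
arm_command([
  [[0,0,-0.042],[0,0,0]],
  [[0,0,-0.042],[0,0,0]],
  [[0,0,-0.042],[0,0,0]],
  [[0.041,0.003,0],[0,0,0]],
  [[0.041,0.003,0],[0,0,0]],
])

```text
clock: 10.02
tcp_pos: [0.4507, -0.0878, 0.159]
tool_rot: [-0.0, 0.742, -0.67, 0.001]
ft_force: [0.2, -0.2, -1.7]
width: 0.0465
```

Call:
arm_command([
  [[0.041,0.003,0],[0,0,0]],
  [[0.041,0.003,0],[0,0,0]],
  [[0.041,0.003,0],[0,0,0]],
  [[0.041,0.003,0],[0,0,0]],
  [[0.041,0.003,0],[0,0,0]],
])

```text
clock: 10.65
tcp_pos: [0.4557, -0.2937, 0.1579]
tool_rot: [-0.0, 0.742, -0.671, -0.0]
ft_force: [0.6, 0.7, -1.6]
width: 0.0466
```

Call:
arm_command([
  [[0,0,0],[0,0,0]],
  [[0,0,0],[0,0,0]],
])

```text
clock: 10.9
tcp_pos: [0.4556, -0.292, 0.1576]
tool_rot: [-0.0, 0.742, -0.671, -0.001]
ft_force: [-1.3, -0.1, -2.0]
width: 0.0465
```

```bash
python3 plan.py .456 -.2935 .037 -84.2 5;  python3 - <<'E'
from h import *
c=cam("wrist");cv2.imwrite("pics/w4.png",c["frame"][:,:,::-1])
E
```

```text
t 10.9 tcp [ 0.4556 -0.292   0.1576] yaw -84.3 zaxis [-0.001  0.002 -1.   ] w 0.0465 f [-1.3 -0.1 -2. ] j [-0.72  0.09  1.82  0.    1.24  0.75]
[[[0.0004, -0.0001, 0.0241], [0.0001, 0.0001, -0.0001]], [[0.0003, -0.0, 0.0241], [0.0001, 0.0001, -0.0001]], [[0.0003, -0.0001, 0.0241], [0.0001, 0.0001, -0.0001]], [[0.0004, -0.0, 0.0242], [0.0001, 0.0001, -0.0001]], [[0.0003, -0.0, 0.0241], [0.0001, 0.0001, -0.0001]]]
```

View pics/w4.png

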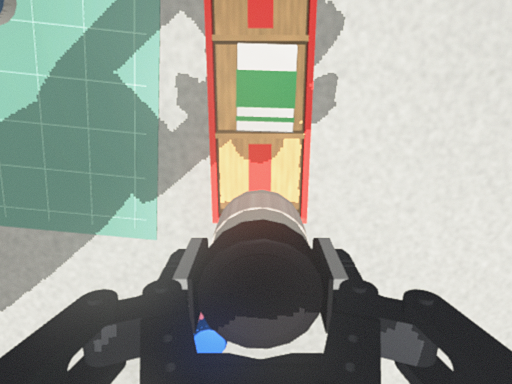

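The jar is held over the near cell, and the green box sits square in the middle cell at (266,87).

Call:
arm_command([
  [[0,0,0.03],[0,0,0]],
  [[0.001,0,0.03],[0,0,0]],
  [[0,0,0.03],[0,0,0]],
  [[0,0,0.02],[0,0,0]],
  [[0,0,0.01],[0,0,0]],
])

```text
clock: 11.58
tcp_pos: [0.4557, -0.2919, 0.037]
tool_rot: [-0.0, 0.742, -0.67, -0.001]
ft_force: [0.5, -0.4, -1.5]
width: 0.0467
```

Call:
arm_command([
  [[0,0,0.001],[0,0,0]],
  [[0,0,0],[0,0,0]],
])

```text
clock: 11.82
tcp_pos: [0.4568, -0.2937, 0.0381]
tool_rot: [-0.0, 0.742, -0.67, 0.001]
ft_force: [-0.4, -0.3, -1.4]
width: 0.0464
```

Call:
arm_command([
  [[0,0,0],[0,0,0]],
  [[0,0,0],[0,0,0]],
  [[0,0,0],[0,0,0]],
  [[0,0,0],[0,0,0]],
], hand=1)

```text
clock: 12.32
tcp_pos: [0.4563, -0.2938, 0.0374]
tool_rot: [-0.0, 0.742, -0.671, 0.0]
ft_force: [0.8, -0.1, -0.5]
width: 0.0851
```

```bash
python3 plan.py .456 -.2935 .15 -84.2 3 .574 -.069 .15 -84.2 7
```

```text
t 12.32 tcp [ 0.4563 -0.2938  0.0374] yaw -84.2 zaxis [ 0. -0. -1.] w 0.0851 f [ 0.8 -0.1 -0.5] j [-0.72  0.25  1.88 -0.    1.    0.75]
[[[-0.0001, 0.0001, -0.0375], [-0.0, -0.0, -0.0001]], [[-0.0001, 0.0001, -0.0375], [-0.0, -0.0, -0.0001]], [[-0.0002, 0.0, -0.0376], [-0.0, -0.0, -0.0001]], [[-0.0302, -0.02, 0.0], [-0.0, -0.0, 0.0]], [[-0.0302, -0.02, 0.0], [-0.0, -0.0, 0.0]]]
[[[-0.0302, -0.02, 0.0], [-0.0, -0.0, 0.0]], [[-0.0302, -0.02, 0.0], [-0.0, -0.0, 0.0]], [[-0.0302, -0.02, 0.0], [-0.0, -0.0, 0.0]], [[-0.0302, -0.02, 0.0], [-0.0, -0.0, 0.0]], [[-0.0302, -0.0201, 0.0], [-0.0, -0.0, 0.0]]]
```

Call:
arm_command([
  [[0,0,-0.038],[0,0,0]],
  [[0,0,-0.038],[0,0,0]],
  [[0,0,-0.038],[0,0,0]],
  [[-0.03,-0.02,0],[0,0,0]],
  [[-0.03,-0.02,0],[0,0,0]],
])

```text
clock: 12.95
tcp_pos: [0.4906, -0.2299, 0.1522]
tool_rot: [-0.0, 0.741, -0.671, 0.001]
ft_force: [0.2, 0.4, -0.3]
width: 0.0854
```

Call:
arm_command([
  [[-0.03,-0.02,0],[0,0,0]],
  [[-0.03,-0.02,0],[0,0,0]],
  [[-0.03,-0.02,0],[0,0,0]],
  [[-0.03,-0.02,0],[0,0,0]],
  [[-0.03,-0.02,0],[0,0,0]],
])

```text
clock: 13.58
tcp_pos: [0.5749, -0.0697, 0.1513]
tool_rot: [0.0, 0.742, -0.671, 0.0]
ft_force: [-0.3, -1.1, -0.6]
width: 0.0855
```

Call:
arm_command([
  [[0,0,0],[0,0,0]],
  [[0,0,0],[0,0,0]],
])

```text
clock: 13.82
tcp_pos: [0.5742, -0.071, 0.1511]
tool_rot: [0.0, 0.742, -0.671, -0.0]
ft_force: [0.2, -0.3, -0.2]
width: 0.0857
```

```bash
python3 - <<'E'
from h import *
c=cam("wrist");cv2.imwrite("pics/w5.png",c["frame"][:,:,::-1])
print(proj(c,[.574,-.069,.088]))
for b in blobs(c,(100,120,60),(125,255,255),None,200):print(b[0],b[1],b[2],onz(c,b[1],.086).round(4))
E
python3 plan.py .574 -.069 .028 -84.2 5
```

```text
[258.28123598 208.16349912]
1315 [255.3 203.1] [236 182  40  42] [ 0.5765 -0.0668  0.086 ]
t 13.88 tcp [ 0.5741 -0.0714  0.1511] yaw -84.3 zaxis [-0.001 -0.    -1.   ] w 0.0853 f [ 0.2  0.2 -0.2] j [-0.26  0.18  1.73 -0.    1.23  1.21]
[[[-0.0005, -0.0, 0.0246], [0.0, -0.0, -0.0001]], [[-0.0005, -0.0001, 0.0246], [0.0, -0.0, -0.0001]], [[-0.0005, -0.0, 0.0246], [0.0, -0.0, -0.0001]], [[-0.0005, -0.0001, 0.0247], [0.0, -0.0, -0.0001]], [[-0.0004, -0.0, 0.0246], [0.0, -0.0, -0.0001]]]
```

View pics/w5.png

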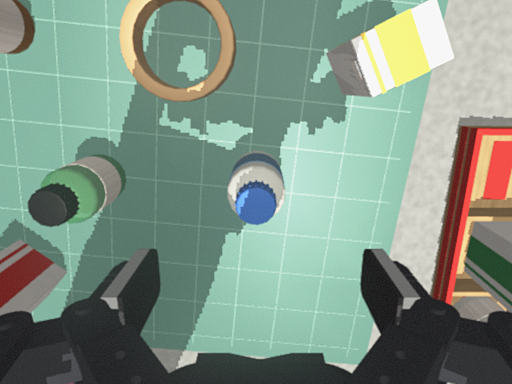

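The wrist view shows the white bottle with the blue cap at (255,203), within 3 mm of where I expected it.

Call:
arm_command([
  [[-0.001,0,0.025],[0,0,0]],
  [[-0.001,-0.001,0.025],[0,0,0]],
  [[-0.001,0,0.025],[0,0,0]],
  [[0,0,0.024],[0,0,0]],
  [[0,0,0.024],[0,0,0]],
])

```text
clock: 14.5
tcp_pos: [0.5748, -0.069, 0.0277]
tool_rot: [0.0, 0.741, -0.671, 0.0]
ft_force: [0.1, -0.3, 0.1]
width: 0.0853
```

Call:
arm_command([
  [[0,0,0],[0,0,0]],
  [[0,0,0],[0,0,0]],
  [[0,0,0],[0,0,0]],
  [[0,0,0],[0,0,0]],
  [[0,0,0],[0,0,0]],
], hand=-1)

```text
clock: 15.12
tcp_pos: [0.5764, -0.0682, 0.03]
tool_rot: [-0.001, 0.742, -0.671, 0.001]
ft_force: [-1.5, -0.0, 7.1]
width: 0.0408
```

```bash
python3 plan.py .5755 -.068 .16 -84.2 3 .619 .2925 .16 -97.6 7
```

```text
t 15.12 tcp [ 0.5764 -0.0682  0.03  ] yaw -84.2 zaxis [ 0.003 -0.001 -1.   ] w 0.0408 f [-1.5 -0.   7.1] j [-0.25  0.34  1.79 -0.    1.01  1.22]
[[[-0.0, 0.0002, -0.0433], [-0.0003, -0.0001, -0.0001]], [[-0.0001, 0.0002, -0.0434], [-0.0003, -0.0001, -0.0001]], [[-0.0, 0.0003, -0.0433], [-0.0003, -0.0001, -0.0001]], [[-0.0506, -0.0114, -0.0], [0.0, -0.0, 0.0107]], [[-0.051, -0.0097, -0.0], [0.0, -0.0, 0.0107]]]
[[[-0.0513, -0.008, -0.0], [0.0, -0.0, 0.0107]], [[-0.0515, -0.0062, -0.0], [0.0, -0.0, 0.0107]], [[-0.0517, -0.0045, -0.0001], [0.0, -0.0, 0.0107]], [[-0.0518, -0.0028, -0.0], [0.0, -0.0, 0.0107]], [[-0.0518, -0.0011, -0.0001], [0.0, -0.0, 0.0107]]]
```

Call:
arm_command([
  [[0,0,-0.043],[0,0,0]],
  [[0,0,-0.043],[0,0,0]],
  [[0,0,-0.043],[0,0,0]],
  [[-0.051,-0.011,0],[0,0,0.011]],
  [[-0.051,-0.01,0],[0,0,0.011]],
])

```text
clock: 15.75
tcp_pos: [0.5879, 0.0364, 0.1582]
tool_rot: [-0.001, 0.717, -0.697, 0.001]
ft_force: [0.0, -0.3, -2.2]
width: 0.0404
```

Call:
arm_command([
  [[-0.051,-0.008,0],[0,0,0.01]],
  [[-0.051,-0.006,0],[0,0,0.01]],
  [[-0.051,-0.005,0],[0,0,0.011]],
  [[-0.052,-0.003,0],[0,0,0.011]],
  [[-0.052,-0.001,0],[0,0,0.011]],
])

```text
clock: 16.38
tcp_pos: [0.6189, 0.2937, 0.1569]
tool_rot: [-0.0, -0.657, 0.754, 0.0]
ft_force: [0.3, -0.5, -2.3]
width: 0.0406
```

Call:
arm_command([
  [[0,0,0],[0,0,0]],
  [[0,0,0],[0,0,0]],
])

```text
clock: 16.62
tcp_pos: [0.6186, 0.2919, 0.1565]
tool_rot: [-0.001, -0.658, 0.753, 0.0]
ft_force: [0.4, -0.8, -1.6]
width: 0.0407
```

```bash
python3 plan.py .619 .2925 .034 -97.6 5;  python3 - <<'E'
from h import *
c=cam("wrist");cv2.imwrite("pics/w6.png",c["frame"][:,:,::-1])
c=cam("side");cv2.imwrite("pics/s6.png",c["frame"][:,:,::-1])
E
```

```text
t 16.62 tcp [0.6186 0.2919 0.1565] yaw -97.7 zaxis [-0.001 -0.001 -1.   ] w 0.0407 f [ 0.4 -0.8 -1.6] j [ 0.33  0.42  1.43 -0.    1.3   2.03]
[[[-0.0002, -0.0001, 0.0245], [0.0001, -0.0001, -0.0001]], [[-0.0001, -0.0001, 0.0245], [0.0001, -0.0001, -0.0001]], [[-0.0001, -0.0001, 0.0245], [0.0001, -0.0001, -0.0001]], [[-0.0001, -0.0, 0.0245], [0.0001, -0.0001, -0.0001]], [[-0.0002, -0.0001, 0.0245], [0.0001, -0.0001, -0.0001]]]
```

View pics/w6.png

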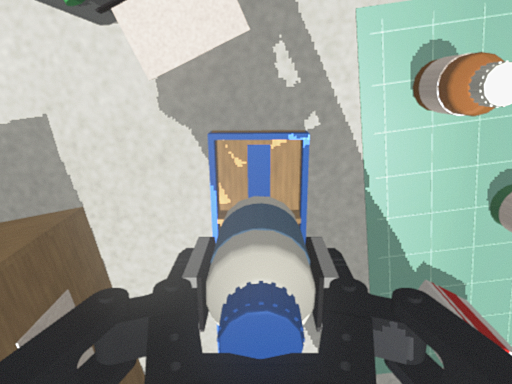

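View pics/s6.png

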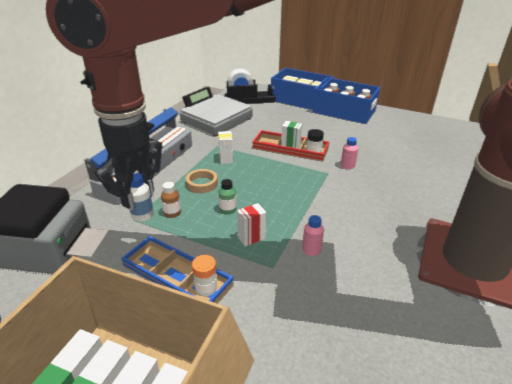

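The bottle is centred over the far blue cell, and the red tray's two items are standing upright.

Call:
arm_command([
  [[0,0,0.03],[0,0,0]],
  [[-0.001,0,0.03],[0,0,0]],
  [[0,0,0.03],[0,0,0]],
  [[0,0,0.022],[0,0,0]],
  [[0,0,0.01],[0,0,0]],
])

```text
clock: 17.35
tcp_pos: [0.6188, 0.292, 0.0338]
tool_rot: [-0.001, -0.657, 0.754, 0.0]
ft_force: [0.4, 0.0, -2.0]
width: 0.0406
```

Call:
arm_command([
  [[0,0,0.001],[0,0,0]],
  [[0,0,0],[0,0,0]],
])

```text
clock: 17.6
tcp_pos: [0.6203, 0.2933, 0.0356]
tool_rot: [0.001, -0.658, 0.753, -0.0]
ft_force: [-0.2, -0.5, -2.4]
width: 0.0402
```

Call:
arm_command([
  [[0,0,0],[0,0,0]],
  [[0,0,0],[0,0,0]],
  [[0,0,0],[0,0,0]],
  [[0,0,0],[0,0,0]],
], hand=1)

```text
clock: 18.1
tcp_pos: [0.6195, 0.2932, 0.0345]
tool_rot: [0.0, -0.658, 0.753, -0.0]
ft_force: [-0.3, -0.1, -0.2]
width: 0.0856
```

```bash
python3 plan.py .619 .2925 .15 -97.6 3 .673 .135 .15 -90 6
```

```text
t 18.1 tcp [0.6195 0.2932 0.0345] yaw -97.7 zaxis [ 0.  0. -1.] w 0.0856 f [-0.3 -0.1 -0.2] j [0.33 0.55 1.49 0.   1.1  2.03]
[[[0.0002, 0.0001, -0.0385], [-0.0, 0.0, -0.0003]], [[0.0003, 0.0001, -0.0385], [-0.0, 0.0, -0.0003]], [[0.0002, 0.0002, -0.0385], [-0.0, 0.0, -0.0003]], [[0.0248, -0.0124, 0.0], [-0.0, 0.0, -0.007]], [[0.0251, -0.0118, 0.0], [-0.0, 0.0, -0.007]]]
[[[0.0254, -0.0113, 0.0], [-0.0, 0.0, -0.007]], [[0.0256, -0.0107, 0.0], [-0.0, 0.0, -0.007]], [[0.0258, -0.0102, 0.0], [-0.0, 0.0, -0.007]], [[0.0261, -0.0096, 0.0], [-0.0, 0.0, -0.007]]]
```

Call:
arm_command([
  [[0,0,-0.038],[0,0,0]],
  [[0,0,-0.039],[0,0,0]],
  [[0,0,-0.039],[0,0,0]],
  [[0.025,-0.012,0],[0,0,-0.007]],
  [[0.025,-0.012,0],[0,0,-0.007]],
])

```text
clock: 18.73
tcp_pos: [0.6375, 0.2404, 0.1515]
tool_rot: [0.001, -0.675, 0.738, -0.0]
ft_force: [-0.6, -0.2, -0.8]
width: 0.0851
```

Call:
arm_command([
  [[0.025,-0.011,0],[0,0,-0.007]],
  [[0.026,-0.011,0],[0,0,-0.007]],
  [[0.026,-0.01,0],[0,0,-0.007]],
  [[0.026,-0.01,0],[0,0,-0.007]],
  [[0,0,0],[0,0,0]],
])

```text
clock: 19.35
tcp_pos: [0.6735, 0.1332, 0.1503]
tool_rot: [-0.0, -0.705, 0.709, -0.0]
ft_force: [0.3, 0.4, -0.8]
width: 0.0852
```

Call:
arm_command([
  [[0,0,0],[0,0,0]],
  [[0,0,0],[0,0,0]],
])

```text
clock: 19.6
tcp_pos: [0.6726, 0.1362, 0.1503]
tool_rot: [0.0, -0.706, 0.708, 0.0]
ft_force: [0.0, 0.7, 0.0]
width: 0.0853
```

```bash
python3 - <<'E'
from h import *
c=cam("wrist");cv2.imwrite("pics/w7.png",c["frame"][:,:,::-1])
print(proj(c,[.673,.135,.084]))
for b in blobs(c,(0,0,190),(180,50,255),(200,150,320,260),200):print(b[0],b[1],b[2],onz(c,b[1],.084).round(4))
E
python3 plan.py .673 .135 .027 -90 5
```

```text
[263.53543358 205.8986769 ]
1184 [260.3 203.7] [240 184  42  39] [0.6745 0.1371 0.084 ]
t 19.65 tcp [0.6726 0.1363 0.1503] yaw -90.1 zaxis [-0.  0. -1.] w 0.0851 f [ 0.2 -0.1  0.3] j [0.09 0.43 1.43 0.   1.29 1.66]
[[[0.0003, -0.0001, 0.0247], [0.0, 0.0, -0.0001]], [[0.0003, -0.0001, 0.0246], [0.0, 0.0, -0.0001]], [[0.0002, -0.0001, 0.0247], [0.0, 0.0, -0.0001]], [[0.0003, -0.0, 0.0246], [0.0, 0.0, -0.0001]], [[0.0002, -0.0001, 0.0247], [0.0, 0.0, -0.0001]]]
```

View pics/w7.png

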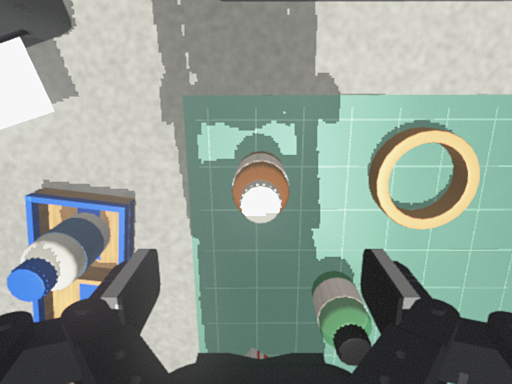

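The amber bottle's cap is at (260,204), lined up within 2 mm.

Call:
arm_command([
  [[0,0,0.025],[0,0,0]],
  [[0,-0.001,0.025],[0,0,0]],
  [[0,0,0.025],[0,0,0]],
  [[0,0,0.024],[0,0,0]],
  [[0,0,0.024],[0,0,0]],
])

```text
clock: 20.27
tcp_pos: [0.6739, 0.136, 0.0265]
tool_rot: [0.0, -0.706, 0.708, -0.0]
ft_force: [-0.1, 0.7, -0.3]
width: 0.0852
```

Call:
arm_command([
  [[0,0,0],[0,0,0]],
  [[0,0,0],[0,0,0]],
  [[0,0,0],[0,0,0]],
  [[0,0,0],[0,0,0]],
  [[0,0,0],[0,0,0]],
], hand=-1)

```text
clock: 20.9
tcp_pos: [0.6753, 0.1354, 0.0291]
tool_rot: [0.001, -0.706, 0.708, -0.001]
ft_force: [-0.3, 0.9, 5.9]
width: 0.0405
```

```bash
python3 plan.py .674 .136 .165 -90 3 .5995 -.2795 .165 -84.2 9
```

```text
t 20.9 tcp [0.6753 0.1354 0.0291] yaw -90.2 zaxis [ 0.003  0.    -1.   ] w 0.0405 f [-0.3  0.9  5.9] j [0.08 0.56 1.48 0.   1.09 1.66]
[[[-0.0002, 0.0003, -0.0453], [-0.0003, 0.0, -0.0003]], [[-0.0002, 0.0003, -0.0453], [-0.0003, 0.0, -0.0003]], [[-0.0002, 0.0004, -0.0453], [-0.0003, 0.0, -0.0003]], [[0.0462, 0.0083, -0.0], [-0.0, 0.0, -0.0036]], [[0.0461, 0.0088, -0.0], [-0.0, 0.0, -0.0036]]]
[[[0.046, 0.0093, -0.0], [-0.0, 0.0, -0.0036]], [[0.0458, 0.0098, -0.0], [-0.0, 0.0, -0.0036]], [[0.0457, 0.0103, -0.0], [-0.0, 0.0, -0.0036]], [[0.0456, 0.0109, -0.0], [-0.0, 0.0, -0.0036]], [[0.0455, 0.0114, -0.0001], [-0.0, 0.0, -0.0036]]]
[[[0.0454, 0.0119, -0.0], [-0.0, 0.0, -0.0036]], [[0.0452, 0.0124, -0.0001], [-0.0, 0.0, -0.0036]]]
```

Call:
arm_command([
  [[0,0,-0.045],[0,0,0]],
  [[0,0,-0.045],[0,0,0]],
  [[0,0.001,-0.046],[0,0,-0.001]],
  [[0.046,0.008,0],[0,0,-0.004]],
  [[0.046,0.009,0],[0,0,-0.004]],
])

```text
clock: 21.52
tcp_pos: [0.6563, 0.0426, 0.1638]
tool_rot: [-0.0, 0.717, -0.697, 0.0]
ft_force: [0.7, 0.1, -2.2]
width: 0.0402
```

Call:
arm_command([
  [[0.046,0.009,0],[0,0,-0.003]],
  [[0.046,0.01,0],[0,0,-0.003]],
  [[0.046,0.01,0],[0,0,-0.004]],
  [[0.046,0.011,0],[0,0,-0.004]],
  [[0.045,0.011,0],[0,0,-0.004]],
])

```text
clock: 22.15
tcp_pos: [0.615, -0.1894, 0.1627]
tool_rot: [0.0, 0.735, -0.678, -0.001]
ft_force: [0.5, -0.2, -2.0]
width: 0.0404
```

Call:
arm_command([
  [[0.045,0.012,0],[0,0,-0.003]],
  [[0.045,0.012,0],[0,0,-0.003]],
  [[0,0,0],[0,0,0]],
  [[0,0,0],[0,0,0]],
])

```text
clock: 22.65
tcp_pos: [0.5994, -0.2793, 0.1626]
tool_rot: [-0.0, 0.741, -0.671, -0.001]
ft_force: [0.3, 0.0, -1.8]
width: 0.0402
```

```bash
python3 plan.py .5995 -.2795 .033 -84.2 5;  python3 - <<'E'
from h import *
c=cam("wrist");cv2.imwrite("pics/w8.png",c["frame"][:,:,::-1])
E
```

```text
t 22.65 tcp [ 0.5994 -0.2793  0.1626] yaw -84.3 zaxis [-0.001  0.001 -1.   ] w 0.0402 f [ 0.3  0.  -1.8] j [-0.56  0.36  1.49  0.    1.3   0.92]
[[[0.0001, -0.0, 0.0259], [0.0001, 0.0001, -0.0001]], [[0.0001, -0.0, 0.0259], [0.0001, 0.0001, -0.0001]], [[0.0, -0.0, 0.0259], [0.0001, 0.0001, -0.0001]], [[0.0, -0.0, 0.026], [0.0001, 0.0001, -0.0001]], [[0.0001, -0.0001, 0.0259], [0.0001, 0.0001, -0.0001]]]
```

View pics/w8.png

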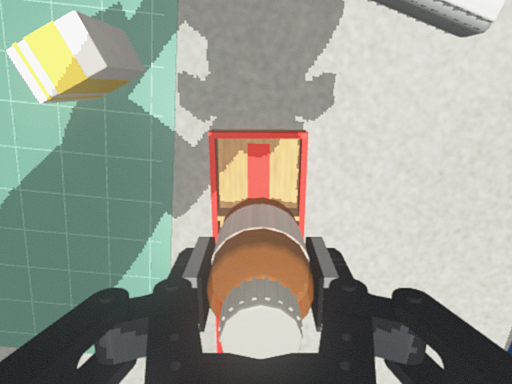

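```bash
python3 - <<'E'
from h import *
c=cam("wrist")
ct=np.array([.5277,-.2872]);a=np.radians(5.8);d=np.array([np.cos(a),np.sin(a)])
for x in(.11,.072,.036,0):
    print(x,'z26',proj(c,[*(ct+d*x),.026]).round(),'z3',proj(c,[*(ct+d*x),.003]).round())
E
```

```text
0.11 z26 [263. 134.] z3 [263. 131.]
0.072 z26 [263. 179.] z3 [263. 173.]
0.036 z26 [263. 219.] z3 [263. 210.]
0 z26 [263. 257.] z3 [262. 245.]
```

The tray end is at row 132 (predicted 134) and the divider at row 217 (predicted 219), so I'm lowering the bottle.

Call:
arm_command([
  [[0,0,0.032],[0,0,0]],
  [[0,0,0.032],[0,0,0]],
  [[0,0,0.032],[0,0,0]],
  [[0,0,0.022],[0,0,0]],
  [[0,0,0.011],[0,0,0]],
])

```text
clock: 23.38
tcp_pos: [0.5996, -0.2785, 0.0328]
tool_rot: [0.0, 0.742, -0.67, -0.001]
ft_force: [0.1, 0.7, -1.4]
width: 0.0404
```

Call:
arm_command([
  [[0,0,0.001],[0,0,0]],
  [[0,0,0],[0,0,0]],
])

```text
clock: 23.62
tcp_pos: [0.6007, -0.2802, 0.0346]
tool_rot: [-0.0, 0.742, -0.671, 0.001]
ft_force: [0.5, -0.1, -2.4]
width: 0.0405
```

Call:
arm_command([
  [[0,0,0],[0,0,0]],
  [[0,0,0],[0,0,0]],
  [[0,0,0],[0,0,0]],
  [[0,0,0],[0,0,0]],
], hand=1)

```text
clock: 24.12
tcp_pos: [0.6, -0.2798, 0.0335]
tool_rot: [-0.0, 0.742, -0.671, 0.0]
ft_force: [-0.6, 0.8, 0.6]
width: 0.0855
```

```bash
python3 plan.py .5995 -.2795 .15 -84.2 3 .460 .133 .15 -35.5 12
```

```text
t 24.12 tcp [ 0.6    -0.2798  0.0335] yaw -84.2 zaxis [ 0. -0. -1.] w 0.0855 f [-0.6  0.8  0.6] j [-0.56  0.5   1.56  0.    1.08  0.91]
[[[-0.0001, 0.0001, -0.0388], [-0.0, -0.0, -0.0001]], [[-0.0001, 0.0002, -0.0388], [-0.0, -0.0, -0.0001]], [[-0.0002, 0.0001, -0.0389], [-0.0, -0.0, -0.0001]], [[-0.0354, 0.0081, -0.0], [-0.0, -0.0, -0.0225]], [[-0.0359, 0.0056, -0.0], [-0.0, -0.0, -0.0225]]]
[[[-0.0362, 0.003, -0.0], [-0.0, -0.0, -0.0225]], [[-0.0363, 0.0005, -0.0], [-0.0, -0.0, -0.0225]], [[-0.0362, -0.0021, -0.0], [-0.0, -0.0, -0.0225]], [[-0.036, -0.0047, -0.0], [-0.0, -0.0, -0.0225]], [[-0.0355, -0.0072, -0.0], [-0.0, -0.0, -0.0225]]]
[[[-0.035, -0.0097, -0.0], [-0.0, -0.0, -0.0225]], [[-0.0342, -0.0121, -0.0], [-0.0, -0.0, -0.0225]], [[-0.0332, -0.0145, -0.0], [-0.0, -0.0, -0.0225]], [[-0.0322, -0.0168, -0.0], [-0.0, -0.0, -0.0225]], [[-0.0308, -0.019, -0.0001], [-0.0, -0.0, -0.0225]]]
```

Call:
arm_command([
  [[0,0,-0.039],[0,0,0]],
  [[0,0,-0.039],[0,0,0]],
  [[0,0,-0.039],[0,0,0]],
  [[-0.035,0.008,0],[0,0,-0.022]],
  [[-0.036,0.006,0],[0,0,-0.023]],
])

```text
clock: 24.75
tcp_pos: [0.5766, -0.211, 0.1512]
tool_rot: [-0.0, 0.788, -0.616, 0.001]
ft_force: [-0.1, 0.9, -0.5]
width: 0.0854
```

Call:
arm_command([
  [[-0.036,0.003,0],[0,0,-0.022]],
  [[-0.036,0,0],[0,0,-0.023]],
  [[-0.036,-0.002,0],[0,0,-0.022]],
  [[-0.036,-0.005,0],[0,0,-0.023]],
  [[-0.036,-0.007,0],[0,0,-0.022]],
])

```text
clock: 25.38
tcp_pos: [0.5187, -0.0383, 0.1504]
tool_rot: [-0.0, 0.884, -0.468, 0.0]
ft_force: [0.6, -0.2, 0.7]
width: 0.0854
```

Call:
arm_command([
  [[-0.035,-0.01,0],[0,0,-0.023]],
  [[-0.034,-0.012,0],[0,0,-0.022]],
  [[-0.033,-0.015,0],[0,0,-0.023]],
  [[-0.032,-0.017,0],[0,0,-0.022]],
  [[-0.031,-0.019,0],[0,0,-0.023]],
])

```text
clock: 26.0
tcp_pos: [0.4618, 0.1338, 0.1505]
tool_rot: [-0.0, 0.952, -0.305, 0.0]
ft_force: [0.6, 0.3, -0.5]
width: 0.0853
```

Call:
arm_command([
  [[0,0,0],[0,0,0]],
  [[0,0,0],[0,0,0]],
])

```text
clock: 26.25
tcp_pos: [0.4624, 0.1325, 0.1505]
tool_rot: [0.0, 0.952, -0.306, 0.0]
ft_force: [-0.2, -0.6, 1.2]
width: 0.0855
```

```bash
python3 - <<'E'
from h import *
c=cam("wrist");cv2.imwrite("pics/w9.png",c["frame"][:,:,::-1])
print(proj(c,[.460,.133,.078]))
E
python3 plan.py .460 .133 .034 -35.5 5
```

```text
[256.69396286 205.63718004]
t 26.3 tcp [0.4625 0.1321 0.1504] yaw -35.7 zaxis [ 0. -0. -1.] w 0.0852 f [-0.5  0.2  0.9] j [ 0.11 -0.05  1.98 -0.    1.22  0.74]
[[[-0.0005, 0.0002, 0.0233], [0.0, -0.0, -0.0002]], [[-0.0005, 0.0001, 0.0233], [0.0, -0.0, -0.0002]], [[-0.0005, 0.0002, 0.0233], [0.0, -0.0, -0.0002]], [[-0.0006, 0.0001, 0.0233], [0.0, -0.0, -0.0002]], [[-0.0005, 0.0002, 0.0232], [0.0, -0.0, -0.0002]]]
```

View pics/w9.png

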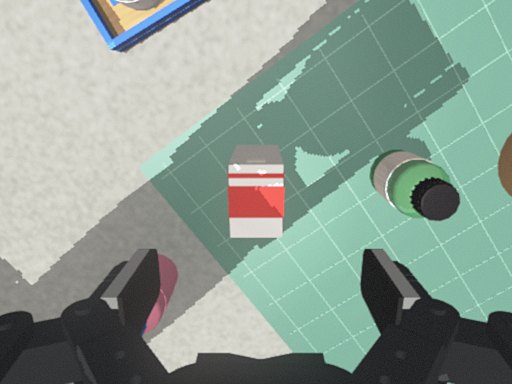

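The red box top is at (256,200), square to the jaws. The pink bottle under the left finger sits about 100 mm from the finger path.

Call:
arm_command([
  [[0,0,0.024],[0,0,0]],
  [[-0.001,0,0.024],[0,0,0]],
  [[0,-0.001,0.024],[0,0,-0.001]],
  [[-0.001,0,0.023],[0,0,0]],
  [[0,0,0.022],[0,0,0]],
])

```text
clock: 26.92
tcp_pos: [0.4616, 0.1336, 0.0325]
tool_rot: [0.0, 0.952, -0.306, 0.0]
ft_force: [-0.7, -0.7, 0.0]
width: 0.0853
```

Call:
arm_command([
  [[0,0,0],[0,0,0]],
  [[0,0,0],[0,0,0]],
  [[0,0,0],[0,0,0]],
  [[0,0,0],[0,0,0]],
  [[0,0,0],[0,0,0]],
], hand=-1)

```text
clock: 27.55
tcp_pos: [0.4623, 0.1347, 0.0345]
tool_rot: [-0.0, 0.953, -0.304, 0.001]
ft_force: [-0.8, -1.1, 7.0]
width: 0.0354
```

```bash
python3 plan.py .462 .133 .165 -35.5 4 .5476 .301 .165 -97.6 8
```

```text
t 27.55 tcp [0.4623 0.1347 0.0345] yaw -35.5 zaxis [ 0.002 -0.    -1.   ] w 0.0354 f [-0.8 -1.1  7. ] j [ 0.12  0.12  2.04 -0.    0.97  0.74]
[[[0.0002, 0.0003, -0.0326], [-0.0001, -0.0002, 0.0001]], [[0.0002, 0.0004, -0.0326], [-0.0001, -0.0002, 0.0001]], [[0.0002, 0.0004, -0.0326], [-0.0001, -0.0002, 0.0001]], [[0.0003, 0.0003, -0.0327], [-0.0001, -0.0002, 0.0001]], [[-0.0035, -0.0233, 0.0], [0.0, 0.0, 0.0431]]]
[[[-0.0066, -0.0226, 0.0], [0.0, 0.0, 0.0431]], [[-0.0096, -0.0215, 0.0], [0.0, 0.0, 0.0431]], [[-0.0124, -0.02, 0.0], [0.0, 0.0, 0.0431]], [[-0.015, -0.0182, 0.0], [0.0, 0.0, 0.0431]], [[-0.0173, -0.016, 0.0], [0.0, 0.0, 0.0431]]]
[[[-0.0194, -0.0135, 0.0], [0.0, 0.0, 0.0431]], [[-0.021, -0.0107, 0.0], [0.0, 0.0, 0.0431]]]
```

Call:
arm_command([
  [[0,0,-0.033],[0,0,0]],
  [[0,0,-0.033],[0,0,0]],
  [[0,0.001,-0.033],[0,0,0]],
  [[0,0,-0.033],[0,0,0]],
  [[-0.003,-0.023,0],[0,0,0.043]],
])

```text
clock: 28.18
tcp_pos: [0.4733, 0.1544, 0.1687]
tool_rot: [-0.001, 0.929, -0.37, 0.003]
ft_force: [1.1, 0.9, -0.8]
width: 0.0354
```

Call:
arm_command([
  [[-0.007,-0.023,0],[0,0,0.043]],
  [[-0.01,-0.021,0],[0,0,0.043]],
  [[-0.012,-0.02,0],[0,0,0.043]],
  [[-0.015,-0.018,0],[0,0,0.043]],
  [[-0.017,-0.016,0],[0,0,0.043]],
])

```text
clock: 28.8
tcp_pos: [0.5242, 0.2601, 0.165]
tool_rot: [0.0, 0.754, -0.657, -0.0]
ft_force: [0.3, 1.0, -0.2]
width: 0.0356
```

Call:
arm_command([
  [[-0.019,-0.013,0],[0,0,0.043]],
  [[-0.021,-0.011,0],[0,0,0.043]],
  [[0,0,0],[0,0,0]],
  [[0,0,0],[0,0,0]],
])

```text
clock: 29.3
tcp_pos: [0.5447, 0.3005, 0.1648]
tool_rot: [-0.001, -0.661, 0.75, 0.0]
ft_force: [0.1, 0.8, -0.7]
width: 0.0354
```

```bash
python3 plan.py .5470 .3015 .039 -97.6 5;  python3 - <<'E'
from h import *
c=cam("wrist");cv2.imwrite("pics/w10.png",c["frame"][:,:,::-1])
E
```

```text
t 29.3 tcp [0.5447 0.3005 0.1648] yaw -97.2 zaxis [-0.001 -0.001 -1.   ] w 0.0354 f [ 0.1  0.8 -0.7] j [ 0.38  0.27  1.6  -0.    1.28  2.07]
[[[-0.0003, -0.0005, 0.0252], [0.0001, -0.0001, 0.0004]], [[-0.0003, -0.0004, 0.0252], [0.0001, -0.0001, 0.0004]], [[-0.0002, -0.0005, 0.0251], [0.0001, -0.0001, 0.0004]], [[-0.0003, -0.0004, 0.0252], [0.0001, -0.0001, 0.0004]], [[-0.0002, -0.0004, 0.0251], [0.0001, -0.0001, 0.0004]]]
```

View pics/w10.png

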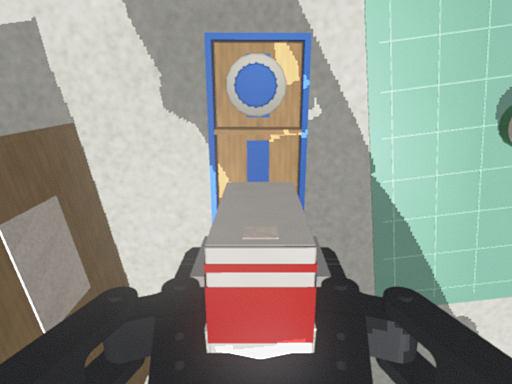

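The eyewash bottle is centred in the far blue cell at (257,85), and the carton is square over the middle cell.

Call:
arm_command([
  [[0,-0.001,0.032],[0,0,0.001]],
  [[-0.001,0,0.032],[0,0,0.001]],
  [[0,-0.001,0.031],[0,0,0]],
  [[0,0,0.02],[0,0,0]],
  [[0,0,0.01],[0,0,0]],
])

```text
clock: 29.98
tcp_pos: [0.5468, 0.3011, 0.0393]
tool_rot: [-0.001, -0.658, 0.753, 0.0]
ft_force: [0.4, -0.9, 0.1]
width: 0.0357
```

Call:
arm_command([
  [[0,0,0.001],[0,0,0]],
  [[0,0,0],[0,0,0]],
])

```text
clock: 30.22
tcp_pos: [0.5483, 0.302, 0.0405]
tool_rot: [0.001, -0.658, 0.753, -0.0]
ft_force: [0.6, -0.2, -0.4]
width: 0.0355
```

Call:
arm_command([
  [[0,0,0],[0,0,0]],
  [[0,0,0],[0,0,0]],
  [[0,0,0],[0,0,0]],
  [[0,0,0],[0,0,0]],
], hand=1)

```text
clock: 30.72
tcp_pos: [0.5474, 0.3018, 0.0394]
tool_rot: [0.0, -0.658, 0.753, -0.0]
ft_force: [-0.3, -0.4, -0.3]
width: 0.0852
```

Call:
arm_command([
  [[0,0,-0.04],[0,0,0]],
  [[0,0,-0.04],[0,0,0]],
  [[0,0,-0.04],[0,0,0]],
  [[0.03,0,-0.02],[0,0,0]],
  [[0.05,0,-0.02],[0,0,0]],
])

```text
clock: 31.35
tcp_pos: [0.5366, 0.2226, 0.2005]
tool_rot: [0.001, -0.659, 0.752, -0.0]
ft_force: [0.9, -1.3, 0.5]
width: 0.0856
```

```bash
python3 plan.py .35 -.02 .2 -97.6 8
```

```text
t 31.35 tcp [0.5366 0.2226 0.2005] yaw -97.6 zaxis [ 0.001  0.    -1.   ] w 0.0856 f [ 0.9 -1.3  0.5] j [0.26 0.14 1.68 0.   1.32 1.96]
[[[0.0332, 0.0191, 0.0], [-0.0, 0.0, -0.0]], [[0.0331, 0.0191, 0.0], [-0.0, 0.0, -0.0]], [[0.0332, 0.0191, 0.0], [-0.0, 0.0, -0.0]], [[0.0331, 0.0191, 0.0], [-0.0, 0.0, -0.0]], [[0.0332, 0.0191, 0.0], [-0.0, 0.0, -0.0]]]
[[[0.0331, 0.0191, 0.0], [-0.0, 0.0, -0.0]], [[0.0332, 0.0191, 0.0001], [-0.0, 0.0, -0.0]], [[0.0331, 0.0192, 0.0], [-0.0, 0.0, -0.0]]]
```

Moving clear, then taking the final look.

Call:
arm_command([
  [[0.033,0.019,0],[0,0,0]],
  [[0.033,0.019,0],[0,0,0]],
  [[0.033,0.019,0],[0,0,0]],
  [[0.033,0.019,0],[0,0,0]],
  [[0.033,0.019,0],[0,0,0]],
])

```text
clock: 31.98
tcp_pos: [0.4194, 0.0709, 0.1994]
tool_rot: [0.0, -0.658, 0.753, -0.0]
ft_force: [0.7, 0.3, 0.6]
width: 0.0853
```

Call:
arm_command([
  [[0.033,0.019,0],[0,0,0]],
  [[0.033,0.019,0],[0,0,0]],
  [[0,0,0],[0,0,0]],
  [[0,0,0],[0,0,0]],
])

```text
clock: 32.48
tcp_pos: [0.3742, 0.0116, 0.1997]
tool_rot: [0.001, -0.657, 0.753, -0.0]
ft_force: [-0.0, -1.0, 0.8]
width: 0.0852
```

```bash
python3 - <<'E'
from h import *
for n in("top","side"):
    c=cam(n);cv2.imwrite(f"pics/{n}F.png",cv2.resize(c["frame"][60 if n=='top' else 90:300,90:400,::-1],None,fx=2.4,fy=2.4,interpolation=cv2.INTER_CUBIC))
    if n=='top':
        for col,lo,hi,z in(("yellow",(22,150,150),(35,255,255),.078),("white cap",(0,0,200),(180,40,255),.084),("blue cap",(100,120,60),(125,255,255),.088),("red",(0,170,120),(5,255,255),.078),("green",(50,150,60),(75,255,255),.078)):
            for b in blobs(c,lo,hi,(100,100,390,240),25):print(col,b[0],b[1],onz(c,b[1],z).round(3))
E
```

```text
yellow 116 [306.4 116.2] [ 0.675 -0.145  0.078]
white cap 107 [121.4 102. ] [0.702 0.323 0.084]
white cap 74 [312.7 112.3] [ 0.683 -0.161  0.084]
white cap 25 [301.7 118.4] [ 0.667 -0.133  0.084]
white cap 25 [298.7 120.3] [ 0.662 -0.125  0.084]
white cap 59 [135.2 140.3] [0.603 0.282 0.084]
white cap 73 [361.9 145.8] [ 0.598 -0.282  0.084]
white cap 26 [128.3 154. ] [0.568 0.297 0.084]
white cap 78 [364.3 167.2] [ 0.544 -0.287  0.084]
white cap 82 [124.9 170.1] [0.527 0.302 0.084]
white cap 28 [365.5 179.9] [ 0.513 -0.289  0.084]
white cap 29 [366.2 183.5] [ 0.504 -0.291  0.084]
blue cap 604 [135.7 164.1] [0.542 0.275 0.088]
blue cap 37 [142.2 143.8] [0.594 0.262 0.088]
red 386 [356.7 179.3] [ 0.515 -0.269  0.078]
red 112 [126.7 163.1] [0.546 0.301 0.078]
red 38 [181.3 202.8] [0.449 0.161 0.078]
green 114 [364.5 174.7] [ 0.527 -0.289  0.078]
```

View pics/topF.png

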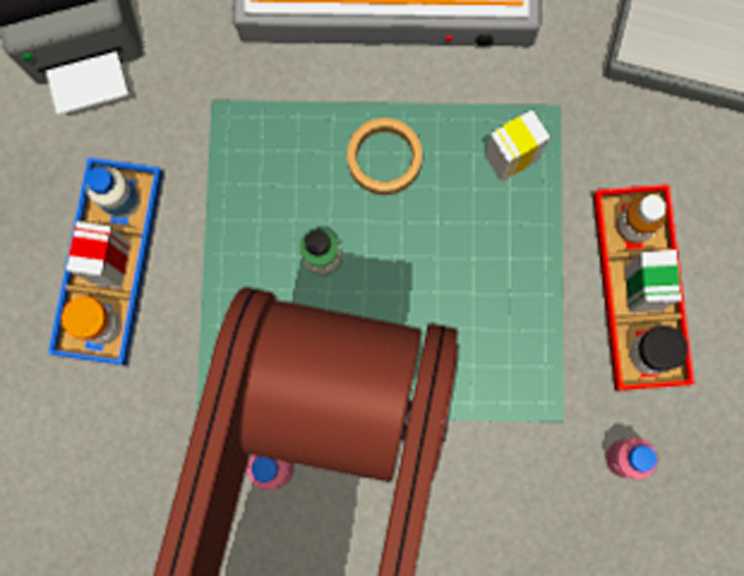

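View pics/sideF.png

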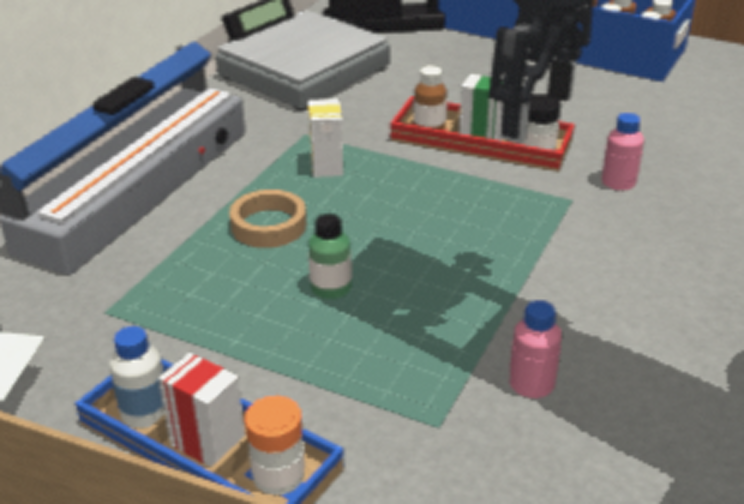

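All six kit items stand upright, each in its own cell. The bands measure at (0.546, 0.301) and (0.527, -0.289) at carton-top height, right at their cell centres. The yellow box has not moved, and the robot is clear of everything.

```bash
python3 - <<'E'
from station import bot
print(bot.job_done())
E
```

```text
the job is handed in; nothing more can be done
None
```

Both kits are packed and the job is handed in at about 32.6 s on the robot's clock, against the 118 s limit. No verdict was reported.

- **Blue tray:** the eyewash bottle is in the far cell and the red-banded carton is in the middle cell, next to the untouched canister.
- **Red tray:** the amber bottle is in the far cell, the green-banded carton is in the middle cell and the ointment jar is in the near cell.

**Last checks:** The final top and side pictures show every item upright in its own cell. Both cartons measured within about 2 mm of their cell centres. The yellow-banded carton measured where it started. The green bottle still stands in place, judged by eye only. The arm was clear of everything at hand-in, and the highest wrist force I saw was about 7 N, well under the 120 N limit.

**Small disagreements:** The top and wrist views differed by about 5 mm for the jar and by 2–3 mm for some other items. I aimed between the two views, and every grasp held at about the expected width. In the last side picture the gripper partly hides the near end of the red tray, so the jar there was confirmed mainly from the top view.

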